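Hang the swing jaw of a marking fixture on its hinge pin and close it

ROBOT

A 6-joint arm with a two-finger parallel gripper is mounted at the origin on the work surface; the furniture and walls round the work are solid. World frame = base frame: x ahead of the robot, y to its left, z up, the work surface at z = 0. Lengths are in mm, angles in rad, forces in N, time in s.
With the tool pointing down it reaches from about 350 to 975 mm from the base axis. Payload 7.1 kg.
Tool frame: the origin (TCP) lies on the front face of the gripper's body, between the roots of the fingers; the fingertips stand 80 mm ahead of it and the grasp point (between the pads) lies 61 mm ahead of it (ctrl.tcp_to_grasp is the distance from the TCP to the grasp point, in mm); z points along the fingers, y is the direction in which the jaws open and shut (so a half turn about z gives the same grasp; the last joint's range is limited). The gripper opens to 88 mm and grips with 3 to 60 N. Pads are 20 mm wide; open, the fingers measure 115 mm over their backs; the gripper's body (75 mm by 178 mm) begins 61 mm behind the grasp point.
Start: joints at [1.274, 0.423, 1.63, -0, 1.089, -0.019], TCP at [171.369, 601.031, 302.675] pointing down, gripper open.
Joint ranges: [-3, 3], [-0.9, 2.11], [0.09, 2.58], [-1.31, 4.45], [0.11, 2.69], [-2.54, 2.54]. Speed limits (rad/s): [2.39, 2.39, 3.01, 3.14, 3.14, 3.14].

INTERFACE

Orientations are given as a rotation vector (axis times angle).
In Python, from workcell import telemetry, get_image, ctrl gives the robot as it stands.
- The arm moves only by the tool send_rows, never from a script. Its argument "rows" is a list of rows, each a list of 5 numbers: the shift along the tool's x, y, z in m, then the turn about the tool's z in rad, then the opening, from -1 (shut) to 1 (fully open). A call has 1 to 5 rows; each row shifts and turns the commanded pose from where the row before left it, along the tool's axes as they then stand; what a row does not reach is not made up. A row lasts 1/10 s, in which the tool goes at most 50 mm and 8.59 degrees, less where a joint would pass 70% of its speed; a pose out of reach is approached as far as the arm can. A call with a gripper value outside its range is refused whole. The fingers move at their own pace and stop on an object; the grip force is fixed at half the most. Time passes only in rows, so rows that do not move let the fingers close. It gives the time, the measured TCP pose, the force and the opening at its end, in the units of the state.
- telemetry.get_obs(): the state, without advancing time (a new reading comes with each control period).
- get_image(name): name is "scene" or "top" or "wrist"; returns a dict with "color" (384x512x3 uint8, blue, green, red), "z_map" (384x512 float32, mm along the optical axis (not along the pixel's ray), 0 where there is no reading), "camera_matrix" (3x3 intrinsics, pixels), "k1" (the pictures are not rectified: a ray, as slopes to the right and down, at radius r is drawn at 1 + k1 r^2 times it, then the intrinsics apply), "rvec" (rotation vector, rad) and "tvec" (3), from world to camera coordinates, as OpenCV has them. Camera axes: x right, y down, z forward; pixel columns grow to the right and rows downward; lengths in mm; the calibration is good to about 2 mm. A picture is of the moment at which its call begins.
- ctrl.close_job(): hands the job in, once; it reports no verdict.
The state is a dict: "t": time; "qpos": joint angles; "qvel": joint speeds; "joint_torque": joint torques, N m; "ee_pos": TCP position; "orientation": TCP orientation; "ft_force": force on the tool from outside, world axes, zero at the start; "moment": the same for the moment, N m; "width": finger opening in mm.
Only numpy, scipy, OpenCV 4.12 (cv2) and the standard library are available. Lean on these libraries where they do the work, as an engineer would, in place of code of your own. Each camera call takes 0.05 s, during which the arm holds its last target.

TASK

Fit the loose swing jaw to the marking fixture: lay it flat on the plate and slide its eye between the two knuckles of the hinge bracket until it is snug in the corner behind them, then push the long-handled hinge pin down through all three bores until its shoulder sits on the upper knuckle. Then swing the jaw shut until its flat face rests against the blank standing in the V nest. Feel your way in and force nothing: the bracket is set by hand and never stands exactly where it should, and the blank must stay standing in its nest.

Things in the scene. Friction and masses are not known exactly. Their poses are not given: they have to be found in the camera images.
- fixture: Aluminium plate 200 x 150 x 14 mm, fixed to the bench; origin under its centre, x along the 200 side, z up. On it a steel hinge bracket round (-45, 30) mm and, round (27, -20), a V nest 26 mm high that opens to +y and backs the blank. The closed jaw lies along +x from the hinge.
- hinge_seat: Seat of the steel hinge bracket; origin at the drawn place of the hinge axis, at plate-top height, axes as the plate. The bracket is clamped up to 8 mm off it in plate x and in y, which no reading shows. Knuckles 0-9 and 27-39 mm above the plate reach 14 mm from the bracket's own axis to +x and +y, bores 13.5; between them are back walls 14.3 mm from it on the -x and -y sides.
- jaw: Steel swing jaw 134 mm long, about 260 g, lying flat. Origin under the eye's axis, x along the arm, z up. Eye: ring, outer radius 14, bore 13.5, from 10.5 to 24.5 mm up. Arm: straight bar 20 wide, 25 high, from 26 to 120 mm along x; a tongue 18 wide joins them. Its flat clamp side is -y.
- jaw_eye (a point): Centre of the jaw's eye, on its axis, 17.5 mm above the jaw's underside; axes as the jaw.
- jaw_grip (a point): Where to grasp the jaw: middle of the arm, 60 mm from the eye's axis, 12.5 mm up, across its 20 mm width; axes as the jaw.
- jaw_face (a point): On the arm's flat clamp side (jaw -y), 72 mm from the eye's axis, 12.5 mm up: the point that meets the blank.
- pin: Steel hinge pin 82.5 mm long, upright in one of two holes of an aluminium block 42 mm high (a short dowel with a low mushroom head stands in the other, 50 mm away). Origin at its lower end. Blunt nose with a 1 mm chamfer, shank 12 mm thick and 36.5 long, shoulder flange 26 x 4, then a round handle 18 mm thick, 42 long.
- pin_grip (a point): On the pin's axis in its handle, 26 mm above the shoulder's underside (22 above the flange, 20 below the top): grasp here across 18 mm.
- pin_shoulder (a point): On the pin's axis at the underside of its shoulder flange; this face stands on the block at first and on the upper knuckle when home, 53 mm above the bench. A sprung ball in the upper knuckle drags on the shank: the pin does not drop in by itself but takes a push of several newtons all the way.
- blank: Turned steel blank, 32 mm across the foot, 34 high, standing loose on the plate within 2 mm of the V nest; origin at its foot.
- blank_center (a point): Centre of the blank, half-way up.
Mind the look-alikes: they are no part of the job. Leave any purple look-alike of the jaw alone.

How it is judged:
By the outcome, as a careful person would: the job done as asked, in the order asked, and still so for the second after the job is handed in, with the robot touching nothing.
It also fails if it takes over 72 s, if anything falls off the work surface, if the arm or the gripper's body presses on something with over 40 N, if the wrist force passes 120 N, or if a joint passes its speed limit or range.

## Working session

There is one attempt and no reset: what is moved stays moved. The work goes in short steps, Python scripts to look and compute and a tool call to move; the robot and the scene stay as the last step left them, time stands still between calls to the robot, and variables do not carry over. Pictures are saved under pics/ and viewed, and the job is handed in when it is done.

Besides the shell and the picture viewer there is one more tool, called after "Emit:" as name(argument=value, ...) on one line, values as JSON. send_rows: Moves the arm, as the interface text tells. Its arguments: {"type":"object","properties":{"rows":{"type":"array"}},"required":["rows"]}

```bash
ls; mkdir -p pics; cat > h.py <<'E'
import numpy as np, cv2
from workcell import telemetry, get_image, ctrl
def grab(n):
    im=get_image(n); np.save(f'/tmp/{n}.npy',im,allow_pickle=True); return im
def load(n): return np.load(f'/tmp/{n}.npy',allow_pickle=True).item()
def ray(im,u,v):
    K=np.array(im['camera_matrix']);x=(u-K[0,2])/K[0,0];y=(v-K[1,2])/K[1,1]
    r=np.hypot(x,y);rr=r
    for _ in range(30): rr=r/(1+im['k1']*rr*rr)
    s=rr/r if r>0 else 1
    return np.array([x*s,y*s,1.])
def RT(im):
    return cv2.Rodrigues(np.array(im['rvec'],float))[0],np.array(im['tvec'],float).ravel()
def atz(im,u,v,z):  # world pt on plane z
    R,t=RT(im);c=-R.T@t;d=R.T@ray(im,u,v);return c+d*(z-c[2])/d[2]
def depth(im,u,v):
    R,t=RT(im);return R.T@(ray(im,u,v)*im['z_map'][int(round(v)),int(round(u))]-t)
def cloud(im):
    K=np.array(im['camera_matrix']);h,w=im['z_map'].shape
    v,u=np.mgrid[:h,:w];x=(u-K[0,2])/K[0,0];y=(v-K[1,2])/K[1,1];r=np.hypot(x,y)+1e-12;rr=r.copy()
    for _ in range(30): rr=r/(1+im['k1']*rr**2)
    s=rr/r;Z=im['z_map'];P=np.stack([x*s*Z,y*s*Z,Z],-1);R,t=RT(im)
    W=(P-t)@R; W[Z==0]=np.nan; return W
def proj(im,p):
    R,t=RT(im);q=R@np.array(p,float)+t;x,y=q[:2]/q[2];f=1+im['k1']*(x*x+y*y);K=np.array(im['camera_matrix'])
    return K[0,0]*x*f+K[0,2],K[1,1]*y*f+K[1,2]
E
python3 - <<'E'
from h import *
for n in['scene','top','wrist']:
    im=grab(n);cv2.imwrite(f'pics/{n}0.png',im['color'])
    R,t=RT(im);print(n,-R.T@t,im['k1'],im['camera_matrix'])
o=telemetry.get_obs();print(o)
E
```

```text
pics
scene [ 824.77975604 -908.2680794   650.35099475] 0.061203632631068344 [[472.99782282   0.         254.18465693]
 [  0.         472.99782282 187.23803482]
 [  0.           0.           1.        ]]
top [ 420.73246102  -68.74786717 1137.28742353] -0.030063420094188102 [[456.90642287   0.         258.85773027]
 [  0.         456.90642287 191.52472702]
 [  0.           0.           1.        ]]
wrist [ 97.51329259 621.19900033 383.87081611] -0.002038649447379675 [[278.52970671   0.         258.29260531]
 [  0.         278.52970671 188.69238811]
 [  0.           0.           1.        ]]
{'t': 0.15, 'qpos': array([ 1.27395466e+00,  4.23680068e-01,  1.63048512e+00, -5.27832290e-06,
        1.08858967e+00, -1.90195983e-02]), 'qvel': array([-0.00102482, -0.00270334, -0.00460182,  0.0009749 , -0.00252002,
       -0.00025303]), 'joint_torque': array([-7.35796789e-05, -5.44980848e+01, -2.73921096e+01,  6.43939013e-02,
        2.04660388e-02, -7.01088084e-05]), 'ee_pos': array([171.30659425, 600.7266997 , 302.08251585]), 'orientation': array([-4.34971192e-01, -3.11115441e+00,  1.80392369e-03]), 'ft_force': array([-0.21408207, -0.08217848, -0.17457007]), 'moment': array([-0.01402307, -0.00841072,  0.02826594]), 'width': 87.83638747074505}
```

View pics/scene0.png

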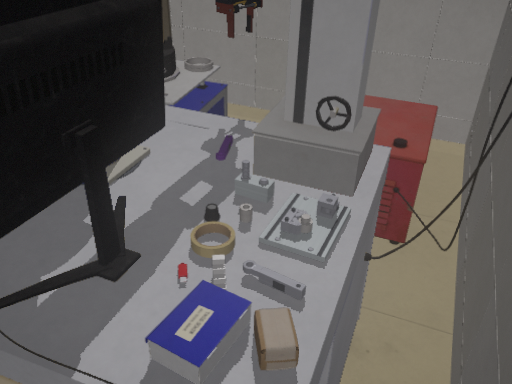

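View pics/top0.png

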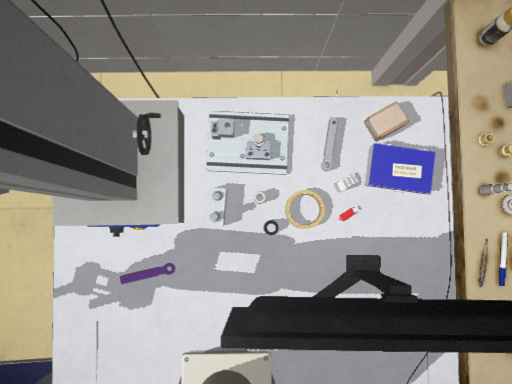

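View pics/wrist0.png

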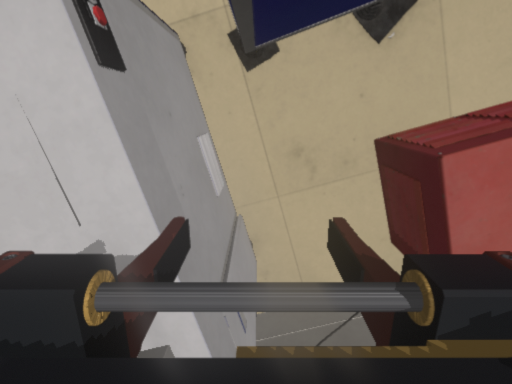

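```bash
python3 - <<'E'
from h import *
im=load('top')
for p in [(0,0,0),(500,0,0),(500,300,0),(500,-300,0),(800,0,0)]: print(p,proj(im,p), proj(load('scene'),p))
c=im['color'][95:235,195:355];cv2.imwrite('pics/t1.png',cv2.resize(c,None,fx=5,fy=4.28*5/4.28,interpolation=cv2.INTER_CUBIC)[:600*2][:700])
c=load('scene')['color'][140:310,160:370];cv2.imwrite('pics/s1.png',cv2.resize(c,None,fx=3.5,fy=3.5,interpolation=cv2.INTER_CUBIC))
W=cloud(im)
# coarse height map
for v in range(96,240,6): print(v,' '.join('%4.0f'%W[v,u,2] for u in range(150,360,7)))
E
```

```text
(0, 0, 0) (np.float64(226.3141375525545), np.float64(397.0448902300319)) (np.float64(96.37096801352277), np.float64(160.06232202781118))
(500, 0, 0) (np.float64(224.88343229568414), np.float64(191.94522293748548)) (np.float64(265.2352899167329), np.float64(200.8291856406778))
(500, 300, 0) (np.float64(104.51234088373184), np.float64(193.1699176241538)) (np.float64(301.5293273411722), np.float64(148.76741541878923))
(500, -300, 0) (np.float64(344.79770737681093), np.float64(190.7248638177766)) (np.float64(210.40138014528253), np.float64(279.6080686963791))
(800, 0, 0) (np.float64(224.25043899937526), np.float64(74.30819624265665)) (np.float64(389.7590425123336), np.float64(231.00551277767983))
96 -858 -221 -837 -853 -842 -835 -844 -846 -837 -842 -838 -853 -835 -846 -843 -843 -842 -842 -845 -840 -844 -836 -831 -849   -1    1   -2   -4   -5   -1
102  130  135  134  135  130   -1   -1   -3   -4   -1   -0   -3    0   -5   -4    0   -3   -2   -4   -1   -5   -7    0   -3   -6   -3   -6   -3   -4   -2
108  130  133  134  133  129   -5   -9   -5   -2   -4   -0   -3   -3    1   -4   -6    0   
[... 2596 characters left out ...]
  -2   -3    0   -3   -5   -5   -6   -5   -5   -2   -4   -3   -2   -1   -5   -1    5
216  134  136  134  132   91   -2   -0   -3   -7   88   40   -2   -4   -3   -1   -4   -1   -3   -4   -5   23   -3   -5   -4   20    0   -4    2   15   -5
222  130  135  135  130   60   -3   -2   -4   45   39   39   -4   -5   -3   -2   -3   -2   32   -1   -0   20   -2   -2    2   24   -3   -5   -4   -4   -1
228    0   -2   -4   -4    3   -4   -5   -5   -8   -2   -6   -3   -2   -5   -4   -0   -3   30   29   -3   -4   -1   22    2   -2   -5   -2    0   -5   -1
234   -4   -1    0   -3   -2   -2   -3   -2   -5   -3   -2   -2   -3   -7   -1   -6   -5    8   -3   -4   -2   -2   -5   -4   -2   -3   -2   -4   -5   -5
```

View pics/t1.png

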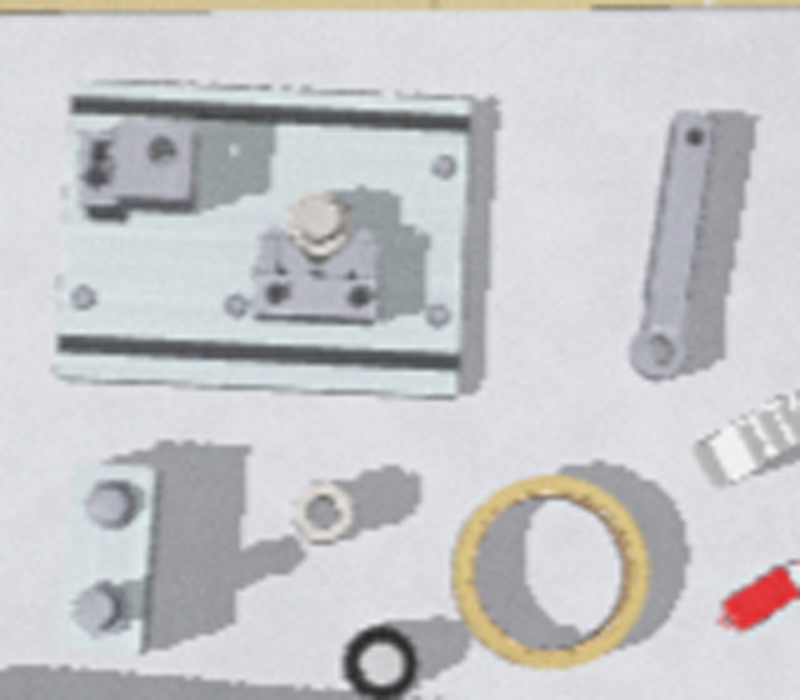

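View pics/s1.png

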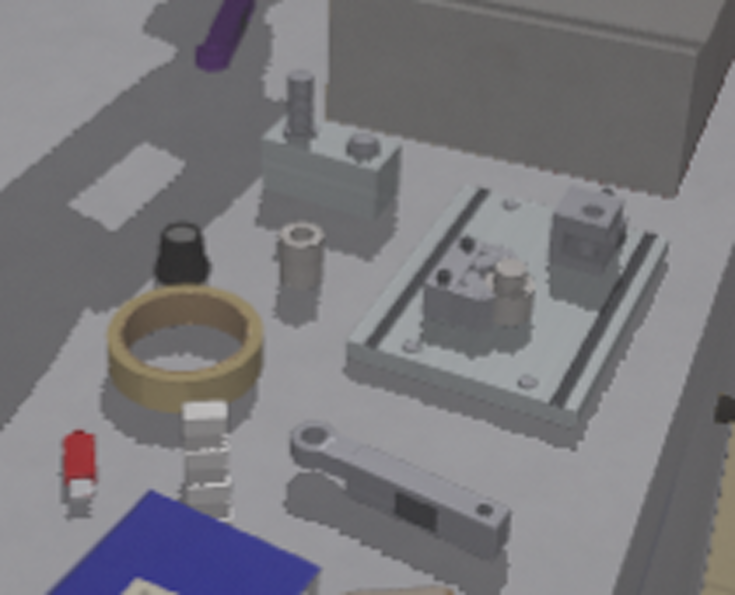

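```bash
python3 - <<'E'
from h import *
for n in ['top','scene']:
    W=cloud(load(n)).reshape(-1,3);W=W[~np.isnan(W).any(1)]
    # max height map on 50mm grid
    print(n)
    xs=np.arange(-50,950,50);ys=np.arange(700,-600,-50)
    print('      '+' '.join('%4d'%y for y in ys))
    for x in xs[::-1]:
        r=[]
        for y in ys:
            m=(abs(W[:,0]-x-25)<25)&(abs(W[:,1]-y-25)<25)
            r.append('%4.0f'%np.percentile(W[m,2],95) if m.sum()>2 else '   .')
        print('%4d  '%x+' '.join(r))
E
```

```text
top
       700  650  600  550  500  450  400  350  300  250  200  150  100   50    0  -50 -100 -150 -200 -250 -300 -350 -400 -450 -500 -550
 900     .    .    .    .    .    .    .    .    .  -12    .    .    .    .    .    .    .    .    .    .    .    .    .    .    .    .
 850     .    .    .    .    .    .    .    .    . -117 -176    .    .    .    .    .    .    .    .    .    .    .    .    .    .    .
 800     .    .    .    .    .    .    .    .    .    . -192    .    .    .    .    .    .    .    .    .    .    .    .    .    .    .
 750     .    .    .    .    .    .    .    .    .    .    .    .    .    .    .    .    .    .    .    .    .    .    .    .    .    .
 700     .    .    .    .    .    .    .    .    .    1    2    0    1    1    7    1    1    1    1    1    1    1    1   52    1    1
 650     .    .    .    .    .    .    .    .    .    .  137  670  138  133   54   54   17   17   15    1   27    2   54   54    1    1
 600     .    .    .    .    .    .    .    .    .    .    .  682  191  129   52   54   48   40   15    1   27    2   53   51    1    1
 550    
[... 3921 characters left out ...]
  180  180  179    0
 150     .  320  322  337  343    .   -2   -0   -1   -1   -1   -1   -1   -1   -1   -1   -0    8   10    1    0    0   -0   -0   11   11
 100     .    .    .  282  340    .   -2   -2   -1   -1   -1   -1   -1   12   11   11   11   -1   -0   -0    0    0   -1   -0   -0    .
  50     .    .    .    .    .    .   -2   -1   -1   -1   -2   -1   11   13   13   14   14   -2   -0   -0    0    0   -1   -0    .    .
   0     .    .    .    .    .    .   -0    1    0   -2    .    .    .    .    .    .    .   -1   -1   -0   -1    1   -1    .    .    .
 -50     .    .    .    .    .    .    1    1    .    .    .    .    .    .    .    .    .    .    .    .    .    .    .    .    .    .
```

```bash
cat >> h.py <<'E'
def st():
    o=telemetry.get_obs();R=cv2.Rodrigues(o['orientation'])[0]
    np.set_printoptions(precision=3,suppress=True)
    print('t',round(o['t'],2),'tcp',o['ee_pos'],'F',o['ft_force'],'w',round(float(o['width']),1),'q',o['qpos']);print('toolx',R[:,0],'tooly',R[:,1])
    return o,R
def togo(p,yaw=None):
    """p: target TCP world mm; yaw: target world angle(deg) of tool y (mod 180). prints tool shift in m from current MEASURED pose and turn"""
    o,R=st();d=R.T@(np.array(p)-o['ee_pos'])/1000
    print('shift',d)
    if yaw is not None:
        a=np.degrees(np.arctan2(R[1,1],R[0,1]));e=(a-yaw+90)%180-90   # tool z down: + turn lowers world angle
        print('cur yaw',a,'turn rad',np.radians(e))
E
python3 - <<'E'
from h import *
st()
im=load('top');W=cloud(im)
# panel bounds
P=W.reshape(-1,3);m=(P[:,2]>300)&(P[:,0]<350)&(P[:,1]<100);print('panel',np.nanpercentile(P[m],[1,5,50,95,99],axis=0))
P2=cloud(load('scene')).reshape(-1,3);m=(P2[:,2]>150)&(P2[:,0]<350)&(P2[:,1]<100)&(P2[:,0]>150);print('panel',np.nanpercentile(P2[m],[1,5,50,95,99],axis=0))
m=(P[:,2]>150)&(P[:,0]>390)&(P[:,1]<500)&(P[:,1]>40);print('col',np.nanpercentile(P[m],[1,5,50,95,99],axis=0))
m=(P[:,2]>110)&(P[:,2]<145)&(P[:,0]>390)&(P[:,1]<500)&(P[:,1]>0);print('base',np.nanpercentile(P[m],[0.3,1,5,50,95,99,99.7],axis=0))
E
```

```text
t 0.15 tcp [171.307 600.727 302.083] F [-0.214 -0.082 -0.175] w 87.8 q [ 1.274  0.424  1.63  -0.     1.089 -0.019]
toolx [-0.962  0.274  0.   ] tooly [ 0.274  0.962 -0.001]
panel [[ 247.462 -473.693  302.972]
 [ 252.626 -427.642  334.029]
 [ 269.266 -241.359  469.696]
 [ 287.555  -53.92   523.073]
 [ 290.974  -29.132  524.038]]
panel [[ 233.103 -491.927  163.17 ]
 [ 252.295 -468.163  178.629]
 [ 277.377 -342.288  347.789]
 [ 299.699 -107.836  474.886]
 [ 306.291  -34.799  494.433]]
col [[473.962 153.06  163.452]
 [475.491 183.83  205.765]
 [561.944 185.279 540.81 ]
 [648.273 210.29  675.85 ]
 [656.215 273.332 686.327]]
base [[418.891  96.854 111.241]
 [421.328  97.321 127.829]
 [426.192 101.949 130.215]
 [487.56  160.253 133.354]
 [684.967 345.945 136.617]
 [696.691 366.532 138.728]
 [698.438 370.238 142.417]]
```

Emit:
send_rows(rows=[[-0.0187, -0.035, 0, 0, 1], [-0.0187, -0.035, 0, 0, 1], [-0.0187, -0.035, 0, 0, 1], [-0.0187, -0.035, 0, 0, 1], [-0.0187, -0.035, 0, 0, 1]])

```text
t: 0.65
ee_pos: [213.3, 405.4, 302.5]
orientation: [-0.434, -3.111, 0.001]
ft_force: [0.1, 0.2, 0.0]
width: 87.7
```

Emit:
send_rows(rows=[[-0.0187, -0.035, 0, 0, 1], [-0.0187, -0.035, 0, 0, 1], [-0.04, -0.02, 0, 0, 1], [-0.04, -0.02, 0, 0, 1], [-0.04, -0.02, 0, 0, 1]])

```text
t: 1.15
ee_pos: [329.8, 237.5, 302.9]
orientation: [0.434, 3.111, 0.001]
ft_force: [1.3, 0.5, 0.8]
width: 87.7
```

```bash
python3 - <<'E'
from h import *
st()
E
```

```text
t 1.15 tcp [329.812 237.533 302.946] F [1.338 0.459 0.785] w 87.7 q [ 0.595  0.093  2.086  0.     0.962 -0.699]
toolx [-0.962  0.274 -0.   ] tooly [0.274 0.962 0.001]
```

```bash
python3 - <<'E'
from h import *
for n in['scene','top']:
    im=grab(n);cv2.imwrite(f'pics/{n}1.png',im['color'])
W=cloud(load('top'));
for v in range(200,384,8): print(v,' '.join('%5.0f'%W[v,u,2] for u in range(60,300,10)))
E
```

```text
200   129   134   134   148   146   139   139   131   133   134   134   132    60    -2    -2    45    41    -6    -1     1    -3    -4    -7    20
208   134   133   130   135   135   135   132   134   131   135   136   134    60    -3    -2    40    40    -3    -7     3    -4     1     0    -3
216   134   136   134   133   134   134   132   131   132   135   132   132    58    -2    -1    88    44    -2    -1     1    -4    -7    -0    23
224   131   134   131   136   131   134   131   136   132   133   131    -3    -3     2    -2    42    43    -2    -6    -3    -4    26    -4    -2
232    -6    -2    -0    -2    -2    76    74    -1    -3    -2    -1    -4    -2    -0    -4    -1    -7    -1    -2    -4    -2    31    -1    -1
240    -5    -1    -3    -3    -1    -4    -3    -4    -1     3     2    -1     1    -5    -3    -2    -4    -3    -3    -8    -2    -1    -0    -7
248   314    -7    -2    -5    -3    -6    -3     0     3    -5    -3    -4    -0    -2    -5     1    -2     2    -5    -5    -4    -3    -3    -3
256   518   319    -2    -1     1    -4    -3    -2    -2    -0 
[... 1603 characters left out ...]
    -2    -2   nan     1    -6     1    -2    -3     2    -7   519   523   522   523   521   522   522   522
352   649   631   612   592   570    -3    -4    -4    -1    -1    -2    -3    -4    -2    -0     1     4     7     5     5    10    -4    -0    -7
360   650   642   624   603   581    -3    -4    -2    -3    -2    -2    -1    -4    12    12    10    11    11    11    14     8    12    -3    -4
368   652   651   633   615   594    -1    -6    -3    -5    -2    -2    -0    -4    14    10    16    11    11    15    10    12    11    -5    -6
376   653   651   643   626   606    -7    -4    -8     2    -1    -6    -7   nan    11    12    21    55    58    29    12     8    11    -3    -2
```

View pics/scene1.png

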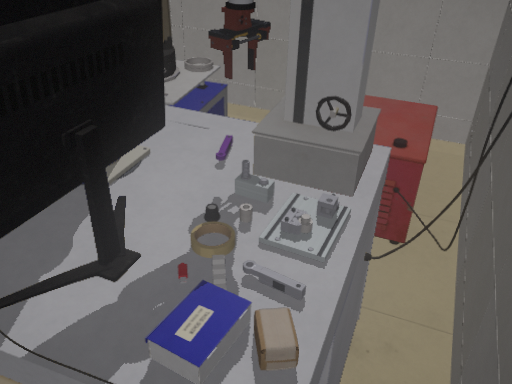

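View pics/top1.png

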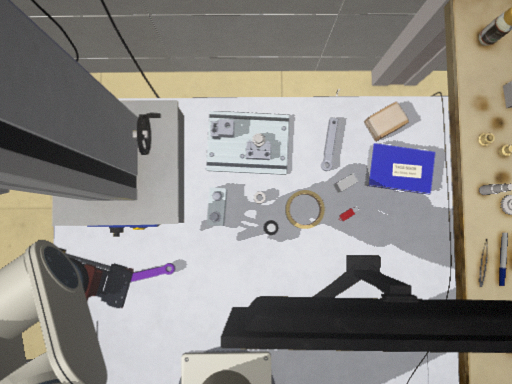

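Emit:
send_rows(rows=[[-0.029, -0.0288, -0.0094, 0, 1], [-0.029, -0.0288, -0.0094, 0, 1], [-0.029, -0.0288, -0.0094, 0, 1], [-0.029, -0.0288, -0.0094, 0, 1], [-0.029, -0.0288, -0.0094, 0, 1]])

```text
t: 1.75
ee_pos: [429.1, 59.7, 350.0]
orientation: [-0.434, -3.111, -0.0]
ft_force: [-0.0, 0.6, 0.9]
width: 87.8
```

```bash
python3 - <<'E'
from h import *
st()
for n in['scene','top','wrist']:
    im=grab(n);cv2.imwrite(f'pics/{n}2.png',im['color'])
st()
W=cloud(load('top'));
for v in range(200,384,8): print(v,' '.join('%5.0f'%W[v,u,2] for u in range(100,340,10)))
E
```

```text
t 1.75 tcp [429.143  59.75  350.048] F [-0.016  0.582  0.925] w 87.8 q [ 0.111  0.071  1.984  0.     1.087 -1.183]
toolx [-0.962  0.274  0.   ] tooly [0.274 0.962 0.   ]
t 1.9 tcp [429.712  59.627 350.055] F [-0.282 -0.469  1.029] w 87.9 q [ 0.11   0.072  1.983  0.     1.086 -1.179]
toolx [-0.961  0.278 -0.001] tooly [0.278 0.961 0.001]
200   620   617   617   618   620   620   620   621   626   627   569    43    39    -2    -1     1    -1    -2    -1    23    -3     0    25    -1
208   624   623   624   622   622   623   622   622   631   631   578   374    42    -4    -5    -3    -5    -4     1     1    -3     1    24    -5
216   630   623   623   624   623   623   623   622   635   635   586   394   393   395    -3    -3    -1    -2    -2    25    -4    -4    24    -2
224   634   624   623   622   624   622   620   622   638   640   595   374   394   394    -6    -4    -6    31   nan    -1    22    23    -2     2
232   639   622   620   620   619   618   620   618   644   643   600   396   395    -5     2    -6     0    30    -4    -4    -3    -4    -5    -1
240   639   617   616
[... 1942 characters left out ...]
   698   692   687   684   683    -0   521   522   521   521   523   523   523   523   522   521   525   522
352   685   699   704   705   706   704   704   701   692   679   678     4     4     5     8     9    14     1    -3    -6     1    -5    -5    -5
360   698   706   708   711   711   711   711   708   703   688   667    14    15    11    12    17    14    12    -3    -2     0    -3     0    -3
368   706   713   715   716   717   715   715   713   709   698    12     9    12    13    16    12    13    12    -4    -2    -1    -3    -2    -4
376   716   718   718   721   721   721   720   719   714   706    13    23    57    55    29     9     8    12    -3    -2    -1    -5    -3     0
```

View pics/top2.png

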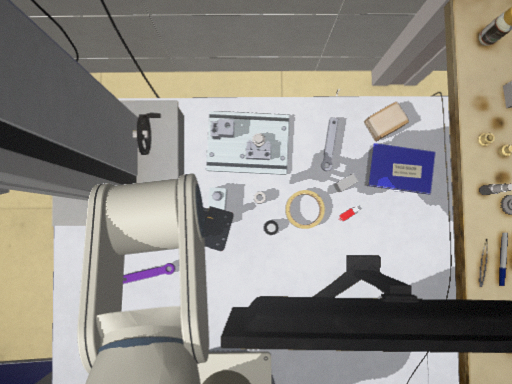

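View pics/wrist2.png

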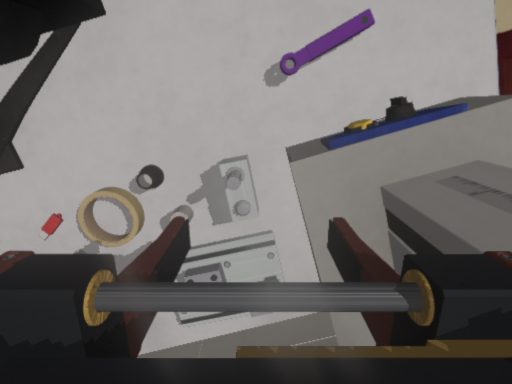

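View pics/scene2.png

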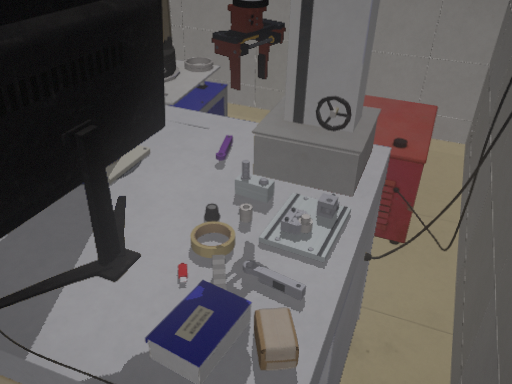

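```bash
python3 - <<'E'
import numpy as np
from scipy.optimize import least_squares
D=[(.42368,1.630485,np.hypot(171.307,600.727),302.08),(.093,2.086,np.hypot(329.8,237.5),302.9),(.072,1.983,np.hypot(429.7,59.6),350.06)]
D=[(a,b,np.sqrt(r*r-11.9**2),z) for a,b,r,z in D]
def f(p,L2=None):
    a,L1,L2,de,H=p;o=[]
    for q2,q3,r,z in D: o+=[a+L1*np.sin(q2)+L2*np.sin(q2+q3+de)-r,H+L1*np.cos(q2)+L2*np.cos(q2+q3+de)-z]
    return o
for a0 in(-30,50,150):
    s=least_squares(f,[a0,500,450,0,0]);print(s.x,s.fun,s.cost)
E
```

```text
[1.84726480e+00 5.62184235e+02 4.88508578e+02 1.57429651e-01
 8.16787461e+01] [ 7.10225838e-03  2.80782603e-02  5.95730211e-05  1.85962605e-04
 -7.16181674e-03 -2.82642229e-02] 0.0008445134108905659
[1.84726181e+00 5.62184235e+02 4.88508580e+02 1.57429647e-01
 8.16787456e+01] [ 7.10229293e-03  2.80783698e-02  5.95579990e-05  1.85724792e-04
 -7.16186559e-03 -2.82640946e-02] 0.0008445134108868708
[1.84726331e+00 5.62184235e+02 4.88508579e+02 1.57429649e-01
 8.16787459e+01] [ 7.10227499e-03  2.80783152e-02  5.95644502e-05  1.85844134e-04
 -7.16183932e-03 -2.82641593e-02] 0.0008445134108812087
```

Emit:
send_rows(rows=[[-0.035, 0.0049, 0.0183, 0, 1], [-0.035, 0.0049, 0.0183, 0, 1], [-0.035, 0.0049, 0.0183, 0, 1], [-0.035, 0.0049, 0.0183, 0, 1], [-0.035, 0.0049, 0.0183, 0, 1]])

```text
t: 2.4
ee_pos: [604.3, 38.1, 256.6]
orientation: [-0.432, -3.11, -0.0]
ft_force: [0.2, 0.0, 0.0]
width: 87.5
```

Emit:
send_rows(rows=[[-0.035, 0.0049, 0.0183, 0, 1], [0, 0, 0, 0, 1]])

```text
t: 2.6
ee_pos: [640.3, 32.9, 236.1]
orientation: [-0.433, -3.108, 0.0]
ft_force: [0.3, 0.1, -0.8]
width: 87.9
```

```bash
python3 - <<'E'
from h import *
st()
for n in['top','wrist']:
    im=grab(n);cv2.imwrite(f'pics/{n}3.png',im['color'])
W=cloud(load('top'));
for v in range(180,384,8): print(v,' '.join('%5.0f'%W[v,u,2] for u in range(100,340,10)))
E
```

```text
t 2.6 tcp [640.275  32.913 236.052] F [ 0.322  0.051 -0.754] w 87.9 q [ 0.033  0.524  1.636  0.     0.984 -1.261]
toolx [-0.962  0.273  0.003] tooly [ 0.273  0.962 -0.001]
180   376   322   664   667   668   668   669   670   672   672   668   662     0    -1    -4    -4    -6    -4     1    -3    -1    -6    -6    -4
188   378   666   675   676   678   679   681   679   679   680   680   670    42     2    -1    -8    -3    -4    -2     3    -4    -3    -2    -3
196   281   681   684   687   nan   689   688   688   688   689   688   680    48    -0    -4    -6    -3    -6    -1    25     1    -5    -3    -5
204   677   692   695   694   695   697   698   697   698   700   695   689   616    -4    -3    -3    -2    -5    -3    -5    -1    -2    20    -3
212   694   701   703   703   703   705   705   706   705   705   705   699   632    -6    -4    -7    -4    -7     0    -2    -1    -2    26    -2
220   705   709   711   712   711   713   713   711   713   713   713   705   644    -5    -4    -3    -3     1    -4    22    -2    -0    25    -1
228   714   717   718   719   719   720 
[... 2219 characters left out ...]
   818   818   819   817   820   819   817     1   521   524   522   523   522   524   523   523   522   525
356   823   823   824   823   824   825   825   827   826   827   826   828   825    10    12    11    15    14    -2     1    -3    -4    -4    -6
364   828   829   830   830   831   831   832   831   832   832   832   833   830    11    16    15    16    15    -5    -4    -1    -1    -3    -4
372   835   836   834   836   836   836   836   836   836   837   837   837   835   759    12    12    12     8     0    -4     1    -7    -2    -1
380   840   839   838   840   840   839   841   841   839   840   842   842   840   777    54    10    14    14    -5    -2    -4    -4    -4    -1
```

View pics/top3.png

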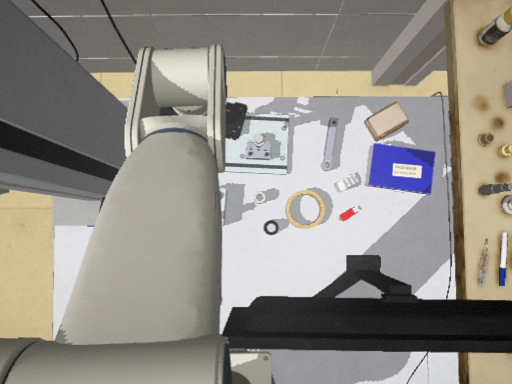

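View pics/wrist3.png

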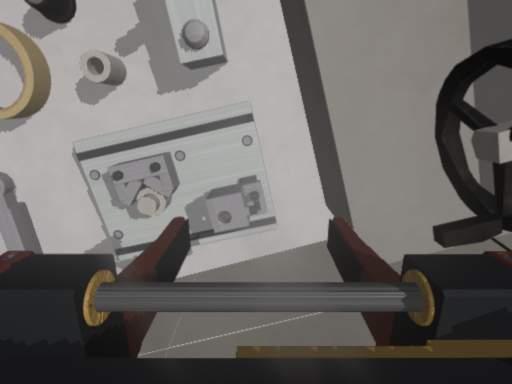

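```bash
python3 - <<'E'
from h import *
im=grab('scene');cv2.imwrite('pics/scene3.png',im['color'])
for p in [(283,10,770),(283,130,770),(0,0,280),(640,30,440),(250,-25,524),(290,-25,524),(640,33,236)]: print(p,proj(im,p),proj(load('top'),p))
E
```

```text
(283, 10, 770) (np.float64(161.71214106570616), np.float64(-212.52447093267057)) (np.float64(154.25813816385173), np.float64(400.32534382926127))
(283, 130, 770) (np.float64(195.56941160120903), np.float64(-201.8317703734752)) (np.float64(2.304940551843856), np.float64(401.1005946547401))
(0, 0, 280) (np.float64(77.3644281730507), np.float64(59.3002351824415)) (np.float64(217.51162429826212), np.float64(454.7736597714344))
(640, 30, 440) (np.float64(347.3653777653463), np.float64(17.51699418127899)) (np.float64(187.91325122910075), np.float64(82.92923665477561))
(250, -25, 524) (np.float64(150.02309110102453), np.float64(-43.774226010493976)) (np.float64(220.90418530657658), np.float64(353.7214913953387))
(290, -25, 524) (np.float64(167.97041222833667), np.float64(-42.08953235205854)) (np.float64(220.69320643712567), np.float64(322.98295801553184))
(640, 33, 236) (np.float64(335.2058395759954), np.float64(116.64204726536548)) (np.float64(200.81225522595008), np.float64(114.17515130640669))
```

View pics/scene3.png

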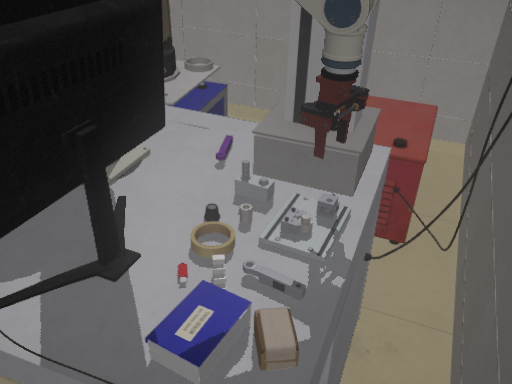

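```bash
python3 - <<'E'
from h import *
im=load('wrist')
c=im['color'][135:255,70:290];cv2.imwrite('pics/w3a.png',cv2.resize(c,None,fx=3.6,fy=3.6,interpolation=cv2.INTER_CUBIC))
c=im['color'][160:245,180:280];cv2.imwrite('pics/w3b.png',cv2.resize(c,None,fx=7,fy=7,interpolation=cv2.INTER_CUBIC))
im=load('top');c=im['color'][100:180,300:360];cv2.imwrite('pics/t3.png',cv2.resize(c,None,fx=7,fy=7,interpolation=cv2.INTER_CUBIC))
E
```

```text
(no output)
```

View pics/w3a.png

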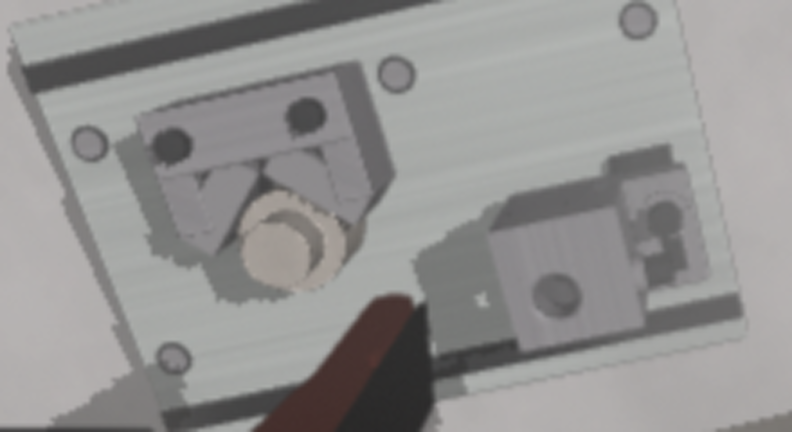

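View pics/w3b.png

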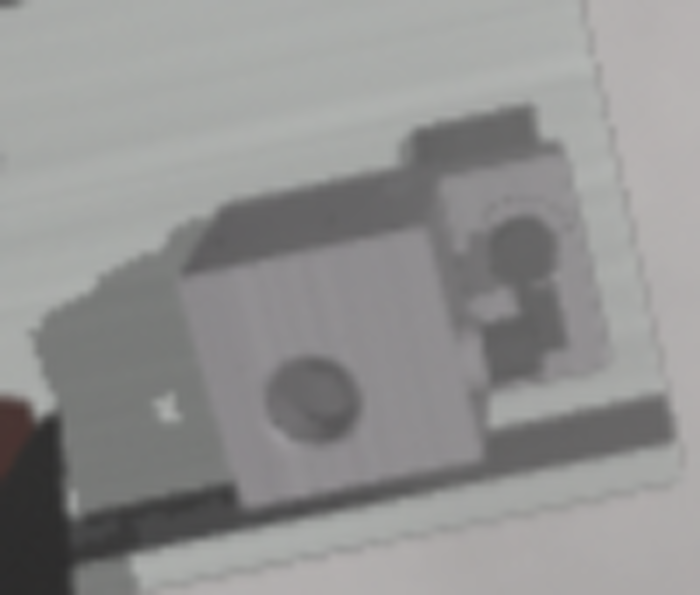

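View pics/t3.png

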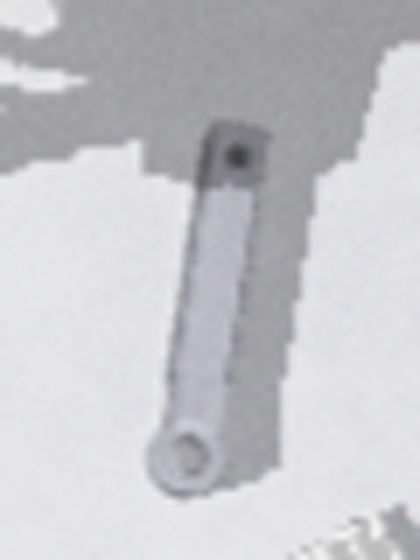

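```bash
python3 - <<'E'
from h import *
w=load('wrist');t=load('top')
b=atz(w,224.6,216.9,53);print('bore wrist',b)
# plate corners wrist z=14: from crop w3a /3.6+ (70,135)
C=[(u/3.6+70,v/3.6+135) for u,v in[(12,28),(668,-125),(748,335)]]
C=[(76,143),(72.8,142.5)]
e=atz(t,326.6,165.4,24.5);f=atz(t,333.9,122.1,25);print('jaw eye',e,'hole',f,np.degrees(np.arctan2(*(f-e)[1::-1])),np.linalg.norm(f-e))
print('bore top', atz(t,195+162/5,95+150/5,53))
# plate right edge (x=-100): zoom w3b points (587,0)->(683,450); bottom edge y=+75
P=[atz(w,180+x/7,160+y/7,14) for x,y in[(590,30),(680,450)]];d=P[1]-P[0];print('plate -x edge dir(+y)',P,np.degrees(np.arctan2(d[1],d[0])))
P=[atz(w,180+x/7,160+y/7,14) for x,y in[(680,485),(140,590)]];d=P[1]-P[0];print('plate +y edge dir(+x)',P,np.degrees(np.arctan2(d[1],d[0])))
P=[atz(w,180+x/7,160+y/7,53) for x,y in[(433,228),(485,458)]];d=P[1]-P[0];print('bracket edge +y',P,np.degrees(np.arctan2(d[1],d[0])))
P=[atz(w,180+x/7,160+y/7,53) for x,y in[(485,458),(243,508)]];d=P[1]-P[0];print('bracket +x',P,np.degrees(np.arctan2(d[1],d[0])))
P=[atz(w,180+x/7,160+y/7,53) for x,y in[(433,228),(180,273)]];d=P[1]-P[0];print('bracket +x',P,np.degrees(np.arctan2(d[1],d[0])))
c=atz(w,70+277/3.6,135+257/3.6,48);print('blank top',c)
W=cloud(w);print('bracket z',W[205:225,215:235,2].mean(), 'plate', np.nanmedian(W[150:165,200:220,2]))
E
```

```text
bore wrist [658.0530425   -9.24040476  53.        ]
jaw eye [ 561.15047103 -251.62287649   24.5       ] hole [ 668.85439318 -272.10063325   25.        ] -10.765161002557534 109.63449898627864
bore top [657.51543911 -10.15344213  53.        ]
plate -x edge dir(+y) [array([623.95024724,  43.25688202,  14.        ]), array([697.57483762,  38.59262432,  14.        ])] -3.624952150250574
plate +y edge dir(+x) [array([703.79058438,  36.94996273,  14.        ]), array([697.35727182, -57.90928197,  14.        ])] -93.87983360921797
bracket edge +y [array([637.95003729,  15.30846493,  53.        ]), array([674.03176526,  12.43558103,  53.        ])] -4.552376171996812
bracket +x [array([674.03176526,  12.43558103,  53.        ]), array([671.9145308 , -24.50569412,  53.        ])] -93.28023418411277
bracket +x [array([637.95003729,  15.30846493,  53.        ]), array([634.48124719, -21.62448743,  53.        ])] -95.36555290875192
blank top [626.79320979 -84.07220984  48.        ]
bracket z nan plate 13.785761216472157
```

Emit:
send_rows(rows=[[-0.0088, -0.0415, 0, 0, 1], [-0.0088, -0.0415, 0, 0, 1], [-0.0088, -0.0415, 0, 0, 1], [-0.0088, -0.0415, 0, 0, 1], [-0.0088, -0.0415, 0, 0, 1]])

```text
t: 3.25
ee_pos: [623.3, -180.4, 241.5]
orientation: [0.433, 3.111, 0.0]
ft_force: [0.8, 0.9, 0.2]
width: 87.9
```

Emit:
send_rows(rows=[[-0.0088, -0.0415, 0, 0, 1], [-0.0088, -0.0415, 0, 0, 1], [0, 0, 0, -0.09, 1], [0, 0, 0, 0, 1]])

```text
t: 3.65
ee_pos: [617.6, -265.0, 241.1]
orientation: [0.295, 3.127, 0.0]
ft_force: [-0.3, -0.1, 0.4]
width: 87.7
```

```bash
python3 - <<'E'
from h import *
st()
for n in['top','wrist']:
    im=grab(n);cv2.imwrite(f'pics/{n}4.png',im['color'])
W=cloud(load('top'));
for v in range(240,384,8): print(v,' '.join('%5.0f'%W[v,u,2] for u in range(160,400,10)))
E
```

```text
t 3.65 tcp [ 617.61  -264.973  241.145] F [-0.299 -0.066  0.411] w 87.7 q [-0.423  0.559  1.561  0.     1.021 -1.806]
toolx [-0.982  0.187 -0.001] tooly [0.187 0.982 0.   ]
240    -1    -2    -7     1    -1    -0    -4    -2    -2    -2    -1    -1    -3   709   730   732   730   728   723   720   716   712   708   706
248     2    -2    -3    -2    -2    -3    -7    -4    -1    -4    -3    -1    -3   726   736   739   736   734   729   726   724   719   715   711
256    -4    -4    -4    -4    -1     1    -1    -4    -1    -5    -2    -6   680   739   744   745   742   739   735   733   730   727   723   718
264    -7    26    -3    -1    -4     1    -4     1    -5    -2    -5    -1   713   748   751   749   749   746   742   737   736   734   729   725
272   809   804   796     1    -3    -4     0    -4    -3     0    -3    -2   738   755   758   758   754   750   750   745   742   739   736   733
280   819   814   811   804   794    -3    -0    -2    -2    -0    -2   680   754   764   763   764   760   758   753   751   748   745   741   739
288   823   822   817   813   809   800
[... 1036 characters left out ...]
   838   837   835   830   828   824   822   820   816   813   807   799   798   795   792   789   785   782
352   846   846   845   844   845   843   841   839   826   833   832   830   827   825   822   819   816   811   806   800   798   795   792   788
360   849   846   nan   845   845   845   844   843   837   837   835   834   832   831   827   826   822   817   815   811   804   798   797   793
368   850   849   849   847   847   847   844   843   840   838   839   837   835   832   832   828   828   824   821   818   815   810   803   798
376   849   848   849   848   848   848   846   846   841   842   840   839   838   837   835   833   831   830   826   825   820   817   812   807
```

View pics/top4.png

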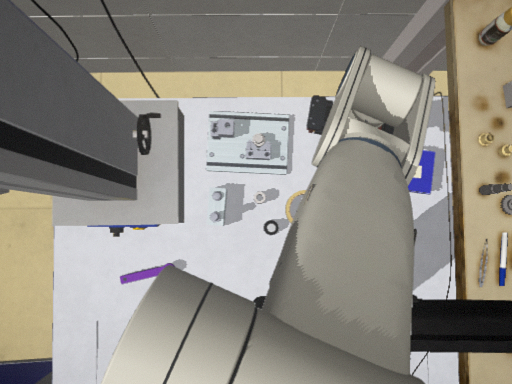

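View pics/wrist4.png

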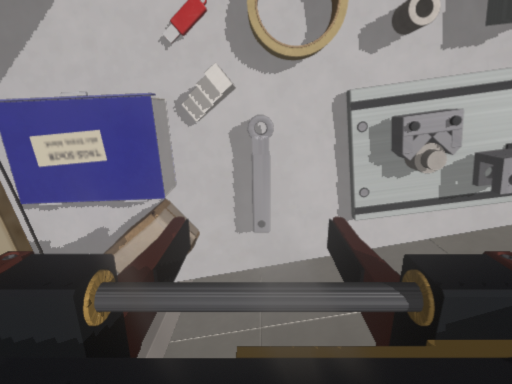

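```bash
cat > clr.py <<'E'
from h import *
import sys
P=np.load('/tmp/top0.npy') if False else None
def fk(rt,z):
    L1,L2,H,a=562.2,488.5,81.68,1.85
    r=rt-a;dz=z-H;D=np.hypot(r,dz);al=np.arccos((L1**2+D*D-L2**2)/(2*L1*D));e=np.arctan2(dz,r)+al
    return e,a+L1*np.cos(e),L1*np.sin(e)
def clear(tcp,h=305,Lc=100,zt=524,xr=(250,275),ye=-25):
    rt=np.hypot(tcp[0],tcp[1]);az=np.arctan2(tcp[1],tcp[0])-np.arcsin(11.9/rt);rt=np.sqrt(rt**2-11.9**2)
    e,re,ze=fk(rt,tcp[2]);s=np.linspace(0,1,400)[:,None]
    u=np.array([np.cos(az),np.sin(az),0]);l=np.array([-np.sin(az),np.cos(az),0])
    A=u*1.85+l*Lc+[0,0,h];B=u*re+l*Lc+[0,0,h+ze];Q=A+(B-A)*s
    lo=np.array([xr[0],-490,178]);hi=np.array([xr[1],ye,zt]);d=np.linalg.norm(Q-np.clip(Q,lo,hi),axis=1)
    i=d.argmin();return d[i],Q[i],np.degrees(e)
E
python3 - <<'E'
from clr import *
im=load('scene');
P=np.concatenate([cloud(load('scene')).reshape(-1,3)])
m=(P[:,0]>150)&(P[:,0]<350)&(P[:,1]<20)&(P[:,1]>-520)&(P[:,2]>150);P=P[m]
for z in range(180,540,30):
    k=abs(P[:,2]-z)<15
    if k.sum()>5: print(z,k.sum(),np.percentile(P[k,0],[2,50,98]),np.percentile(P[k,1],[1,99.5]))
eye=np.array([561.2,-251.6]);d=np.array([np.cos(np.radians(-10.8)),np.sin(np.radians(-10.8))])
for g in (30,45,60):
  for z in (82,92):
    p=eye+d*g
    print('jaw',g,z,[ (L,round(clear([*p,z],Lc=L)[0])) for L in(80,100,120)],clear([*p,z])[1:])
hb=np.array([658,-9.3])
for ph in (0,20,45,60,83):
    a=np.radians(-93.9+ph)
    for g in(40,60):
        p=hb+g*np.array([np.cos(a),np.sin(a)]);print('ins',ph,g,p,[ (L,round(clear([*p,96],Lc=L)[0])) for L in(80,100,120)])
print('now',clear([617.6,-265,241]))
E
```

```text
180 1532 [230.68775089 240.33782007 306.71408021] [-490.98252108  -27.5098025 ]
210 1872 [250.79188518 268.10461222 306.73384438] [-505.81970788  -26.64293507]
240 2640 [262.53089591 269.81478979 306.53043296] [-501.38499085  -30.02207728]
270 2670 [264.98697629 273.46631166 306.01730443] [-493.8418794   -30.80067566]
300 3093 [266.99524996 275.74969303 304.99367921] [-485.70115283  -28.40299393]
330 2862 [269.40632388 276.28219481 285.21445854] [-478.61695431  -30.05534039]
360 2958 [272.07421529 278.82169487 287.58908796] [-470.63564182  -29.60559875]
390 3083 [274.15443999 281.12166227 289.46131738] [-463.06606323  -28.79604137]
420 3193 [276.77808716 283.18700339 291.85107938] [-455.39686414  -28.78429489]
450 3663 [271.87643253 282.59003371 292.40668883] [-445.95129175  -35.74958403]
480 2487 [255.91803462 262.0814419  277.42684209] [-422.42338926 -146.47391853]
510 288 [256.43479301 258.43785659 260.88186777] [-406.78475291 -324.68097595]
jaw 30 82 [(80, 25), (100, 31), (120, 46)] (array([ 2.41377761e+02, -4.88056078e-01,  5.41118866e+02]), np.float64(47.30586573452764))
jaw 30
[... 770 characters left out ...]
ns 20 40 [669.09258613 -47.73116617] [(80, 89), (100, 108), (120, 127)]
ins 20 60 [674.6388792  -66.94674925] [(80, 82), (100, 100), (120, 120)]
ins 45 40 [684.29500983 -39.44253569] [(80, 91), (100, 110), (120, 129)]
ins 45 60 [697.44251475 -54.51380354] [(80, 84), (100, 104), (120, 123)]
ins 60 40 [691.2004914  -31.60980436] [(80, 93), (100, 112), (120, 132)]
ins 60 60 [707.80073711 -42.76470654] [(80, 88), (100, 107), (120, 127)]
ins 83 40 [697.27834851 -16.86381772] [(80, 97), (100, 117), (120, 137)]
ins 83 60 [716.91752276 -20.64572658] [(80, 95), (100, 115), (120, 135)]
now (np.float64(86.41451917656552), array([193.49895284,  22.55184299, 568.8767537 ]), np.float64(57.93051179602057))
```

```bash
python3 - <<'E'
from clr import *
t=load('top')
o=np.load('/tmp/top.npy',allow_pickle=True)
for uv in [(222,345),(222,349),(230,310),(222,338)]: print(uv,atz(t,*uv,522))
eye=np.array([561.2,-251.6]);d=np.array([np.cos(np.radians(-10.8)),np.sin(np.radians(-10.8))])
for g,z in((60,241),(60,82),(60,86),(45,84),(30,90),(5,94),(-8,94)):
    p=eye+d*g;rt=np.hypot(*p);az=np.arctan2(p[1],p[0])-np.arcsin(11.9/rt)
    e,_,_=fk(rt,z)
    for xc in (255,272):
        c=np.array([xc,-25]);s=c@[np.cos(az),np.sin(az)]-1.85;L=c@[-np.sin(az),np.cos(az)]
        print(g,z,'corner L %.0f  axis z %.0f perp %.0f'%(L,305+s*np.tan(e),(305+s*np.tan(e)-524)*np.cos(e)),end=' | ')
    print()
print(telemetry.get_obs()['joint_torque'])
E
```

```text
(222, 345) [260.78838839 -26.38595907 522.        ]
(222, 349) [255.57438885 -26.3485176  522.        ]
(230, 310) [306.43539407 -37.31887945 522.        ]
(222, 338) [269.92129498 -26.45098075 522.        ]
60 241 corner L 81  axis z 688 perp 88 | 60 241 corner L 88  axis z 713 perp 101 | 
60 82 corner L 81  axis z 551 perp 19 | 60 82 corner L 88  axis z 567 perp 30 | 
60 86 corner L 81  axis z 554 perp 21 | 60 86 corner L 88  axis z 570 perp 32 | 
45 84 corner L 82  axis z 560 perp 25 | 45 84 corner L 89  axis z 576 perp 36 | 
30 90 corner L 83  axis z 572 perp 32 | 30 90 corner L 90  axis z 589 perp 44 | 
5 94 corner L 86  axis z 588 perp 41 | 5 94 corner L 93  axis z 606 perp 53 | 
-8 94 corner L 87  axis z 595 perp 45 | -8 94 corner L 94  axis z 613 perp 57 | 
[-9.69509929e-01 -6.07889414e+01 -2.60528880e+01 -6.38160598e-02
  5.82933042e-02 -1.05187814e-01]
```

Emit:
send_rows(rows=[[0.0045, 0.0406, -0.0086, 0, 1], [0.0045, 0.0406, -0.0086, 0, 1], [0.0045, 0.0406, -0.0086, 0, 1], [0.0045, 0.0406, -0.0086, 0, 1], [0.0045, 0.0406, -0.0086, 0, 1]])

```text
t: 4.25
ee_pos: [633.7, -58.0, 283.8]
orientation: [0.295, 3.127, 0.0]
ft_force: [1.0, 0.2, 0.1]
width: 87.9
```

Emit:
send_rows(rows=[[0.0, 0.0406, -0.0086, 0, 1], [-0.0416, 0.0059, 0, 0, 1], [-0.0416, 0.0059, 0, 0, 1], [-0.0416, 0.0059, 0, 0, 1], [-0.0416, 0.0059, 0, 0, 1]])

```text
t: 4.75
ee_pos: [810.7, -26.8, 292.2]
orientation: [0.294, 3.128, 0.0]
ft_force: [1.1, -0.6, -0.4]
width: 87.5
```

```bash
python3 - <<'E'
from h import *
st()
for n in['top','scene']:
    im=grab(n);cv2.imwrite(f'pics/{n}5.png',im['color'])
W=cloud(load('top'));
for v in range(240,384,8): print(v,' '.join('%5.0f'%W[v,u,2] for u in range(0,240,10)))
E
```

```text
t 4.75 tcp [810.7   -26.789 292.231] F [ 1.14  -0.552 -0.397] w 87.5 q [-0.048  0.716  1.15   0.     1.275 -1.431]
toolx [-0.983  0.186 -0.   ] tooly [0.186 0.983 0.   ]
240   786   785   785   784   785   784   785   784   782   779   780   779   780   779   779   778   779   778   778   777   777   776   776   778
248   790   789   788   788   788   788   789   788   785   785   784   784   784   782   783   783   783   782   783   782   782   782   783   782
256   792   792   793   792   791   792   792   790   787   787   788   787   787   788   788   785   787   785   787   786   787   786   785   785
264   795   793   795   795   793   794   793   794   791   790   792   791   790   789   791   789   790   789   790   789   787   790   790   789
272   797   796   795   797   797   797   796   795   792   792   792   792   793   790   791   792   791   792   791   792   791   790   790   792
280   796   797   796   796   796   796   795   796   794   793   793   795   793   795   793   792   795   792   792   793   793   794   792   793
288   796   797   797   796   797   796   
[... 1033 characters left out ...]
   777   779   771   771   773   775   775   774   775   774   775   776   777   777   776   776   778   778
352   764   764   764   766   766   767   768   769   767   747   721   692   659   617   563   754   757   759   762   761   765   765   767   767
360   753   754   754   755   756   757   757   757   759   746   718   686   656   616   566   502    -1    -2    -1     9    14    16    12    12
368  -628   744   744   745   744   747   747   746   748   743   717   687   654   614   567   499    -2    -3    -3     9     8     9    12    11
376  -526  -520   732   733   733   734   734   735   734   736   717   686   653   613   564   497     0    -7    -5    11    10    25    52    57
```

View pics/top5.png

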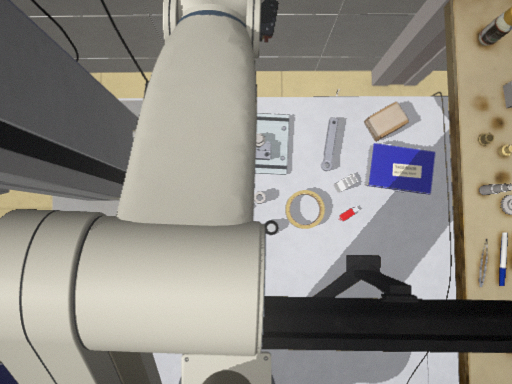

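View pics/scene5.png

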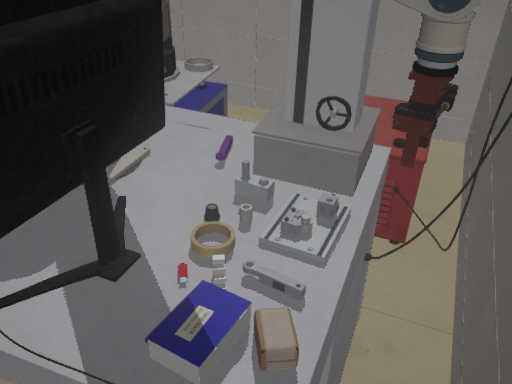

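```bash
python3 - <<'E'
from clr import *
t=load('top');W=cloud(t);az=-.048
for v in range(354,384,3):
    for u in range(92,152,6):
        p=W[v,u]
        L=-np.sin(az)*p[0]+np.cos(az)*p[1]
        print('%.0f/%.0f'%(L,p[2]),end=' ')
    print()
P=cloud(load('top')).reshape(-1,3)
m=(P[:,0]>200)&(P[:,0]<350)&(P[:,1]<0)&(P[:,1]>-80)&(P[:,2]>400)&(P[:,2]<560);Q=P[m]
for z in range(420,530,15):
    k=abs(Q[:,2]-z)<8
    if k.sum()>3: print(z,k.sum(),np.percentile(Q[k,0],[2,98]),np.percentile(Q[k,1],[50,98,100]))
az=-.423
k=Q[:,2]>440;L=-np.sin(az)*Q[k,0]+np.cos(az)*Q[k,1];print('panel L max',np.percentile(L,[90,99,100]))
i=np.argsort(L)[-5:];print(Q[k][i])
E
```

```text
85/739 84/725 84/708 83/691 83/671 83/651 83/625 83/600 85/562 85/528 
84/741 83/727 84/708 85/687 83/671 83/651 83/626 83/600 83/569 84/529 
85/739 84/724 84/706 85/686 83/670 83/649 83/624 83/597 83/566 84/527 
84/739 nan/nan 84/708 85/686 83/669 84/646 83/623 83/597 84/564 84/527 
84/739 84/723 84/708 84/687 83/670 84/646 83/622 83/594 83/565 84/526 
84/739 84/723 84/705 84/687 84/666 83/647 83/621 83/595 83/565 84/525 
84/738 84/723 84/704 84/686 85/664 83/646 83/622 83/594 83/563 85/522 
85/736 84/721 85/703 84/686 85/661 83/645 83/620 83/595 83/565 83/530 
86/733 84/722 84/704 84/685 84/665 83/645 83/622 83/593 83/563 83/528 
87/730 84/721 84/703 84/684 84/664 83/644 84/618 83/592 83/561 83/528 
525 14 [255.74233741 269.97013267] [-79.29372919 -77.90102733 -77.89734715]
panel L max [38.21920391 38.42709902 38.45133635]
[[267.84572351 -79.37531386 521.81979666]
 [268.99038427 -79.73092887 504.79550503]
 [269.68473944 -79.56949195 513.21620174]
 [269.56596936 -79.36128551 523.49810556]
 [270.11213599 -79.42995614 520.39604179]]
```

```bash
python3 - <<'E'
from h import *
w=load('wrist');c=w['color'][105:240,225:300];cv2.imwrite('pics/w4.png',cv2.resize(c,None,fx=4.4,fy=4.4,interpolation=cv2.INTER_CUBIC))
E
```

```text
(no output)
```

View pics/w4.png

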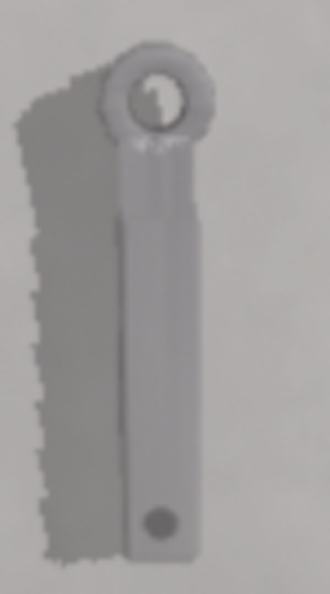

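```bash
python3 - <<'E'
from h import *
w=load('wrist')
q=lambda x,y,z:atz(w,225+x/4.4,105+y/4.4,z)
e=q(159,100,24.5);f=q(160,523,25);print(e,f,np.degrees(np.arctan2(*(f-e)[1::-1])),np.linalg.norm(f-e))
a=q(123,225,25);b=q(128,558,25);print(a,b,np.degrees(np.arctan2(*(b-a)[1::-1])))
a2=q(199,225,25);b2=q(200,558,25);print(np.degrees(np.arctan2(*(b2-a2)[1::-1])),np.linalg.norm(a2-a))
u=(f-e)/np.linalg.norm(f-e);g=e+62*u;print('g62',g)
n=np.array([-u[1],u[0],0]);print('tcp',g+28*n)
p=(g+28*n);p[2]=200;togo(p,79.2)
E
```

```text
[ 563.0932441  -251.16877826   24.5       ] [ 670.07049912 -271.16585615   25.        ] -10.588009234478703 108.83136595217645
[ 590.83684733 -265.39732876   25.        ] [ 678.32961231 -281.3623301    25.        ] -10.34111820307248
-10.02898299429227 18.60451950210781
g62 [ 624.03697804 -262.56088768   24.78484435]
tcp [ 629.18180165 -235.03791107   24.78484435]
t 4.85 tcp [812.738 -27.203 290.485] F [ 0.41   0.444 -0.463] w 87.7 q [-0.048  0.72   1.146  0.     1.273 -1.432]
toolx [-0.982  0.186 -0.002] tooly [0.186 0.982 0.   ]
shift [ 0.142 -0.238  0.09 ]
cur yaw 79.26038113191375 turn rad 0.0010538495579758488
```

Emit:
send_rows(rows=[[0.0203, -0.034, 0.0129, 0, 1], [0.0203, -0.034, 0.0129, 0, 1], [0.0203, -0.034, 0.0129, 0, 1], [0.0203, -0.034, 0.0129, 0, 1], [0.0203, -0.034, 0.0129, 0, 1]])

```text
t: 5.35
ee_pos: [676.3, -176.4, 227.2]
orientation: [-0.294, -3.128, -0.0]
ft_force: [-0.8, -0.2, -0.5]
width: 87.6
```

Emit:
send_rows(rows=[[0.0203, -0.034, 0.0129, 0, 1], [0.0203, -0.034, 0.0129, 0, 1], [0, 0, 0.03, 0, 1], [0, 0, 0.02, 0, 1]])

```text
t: 5.75
ee_pos: [623.8, -235.9, 150.8]
orientation: [-0.298, -3.126, -0.001]
ft_force: [0.1, 0.4, 0.1]
width: 87.8
```

```bash
python3 - <<'E'
from h import *
togo([629.2,-235,110],79.5);print(telemetry.get_obs()['joint_torque'])
w=grab('wrist');cv2.imwrite('pics/w5.png',w['color'])
E
```

```text
t 5.75 tcp [ 623.776 -235.916  150.756] F [0.103 0.382 0.105] w 87.8 q [-0.379  0.668  1.61   0.     0.865 -1.76 ]
toolx [-0.982  0.189  0.001] tooly [0.189 0.982 0.   ]
shift [-0.005  0.002  0.041]
cur yaw 79.10796466257992 turn rad -0.006842307422147378
[ -1.374 -65.708 -22.379  -0.1     0.345  -0.038]
```

View pics/w5.png

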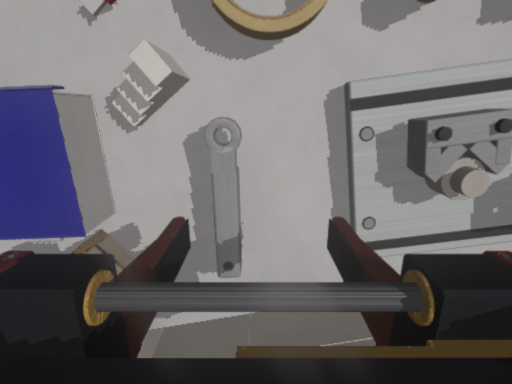

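Emit:
send_rows(rows=[[-0.0025, 0.001, 0.015, -0.007, 1], [-0.0025, 0.001, 0.015, 0, 1], [0, 0, 0.01, 0, 1]])

```text
t: 6.1
ee_pos: [631.6, -234.6, 110.5]
orientation: [0.282, 3.129, -0.0]
ft_force: [-0.9, -0.3, 0.2]
width: 87.6
```

```bash
python3 - <<'E'
from h import *
togo([629.2,-235,82.5],79.5);print(telemetry.get_obs()['joint_torque'])
E
```

```text
t 6.1 tcp [ 631.581 -234.632  110.528] F [-0.92  -0.335  0.214] w 87.6 q [-0.373  0.732  1.601  0.     0.808 -1.764]
toolx [-0.984  0.179 -0.   ] tooly [ 0.179  0.984 -0.   ]
shift [ 0.002 -0.001  0.028]
cur yaw 79.69368403805493 turn rad 0.003380424172616446
[ -0.009 -65.836 -20.89   -0.015   0.184   0.02 ]
```

Emit:
send_rows(rows=[[0, 0, 0.008, 0, 1], [0, 0, 0.008, 0, 1]])

```text
t: 6.3
ee_pos: [631.3, -235.3, 94.7]
orientation: [0.283, 3.129, -0.0]
ft_force: [0.2, -0.5, 0.1]
width: 87.9
```

```bash
python3 - <<'E'
from h import *
togo([629.2,-235,82.5],79.5);print(telemetry.get_obs()['joint_torque'])
E
```

```text
t 6.3 tcp [ 631.26  -235.288   94.711] F [ 0.19  -0.467  0.121] w 87.9 q [-0.374  0.755  1.602 -0.     0.784 -1.765]
toolx [-0.984  0.18  -0.   ] tooly [ 0.18   0.984 -0.   ]
shift [ 0.002 -0.     0.012]
cur yaw 79.65800729325 turn rad 0.002757747509376616
[  0.133 -65.639 -19.843  -0.016   0.236   0.003]
```

Emit:
send_rows(rows=[[0.002, 0, 0.005, 0, 1], [0, 0, 0.005, 0, 1], [0, 0, 0.002, 0, 1]])

```text
t: 6.6
ee_pos: [628.9, -235.2, 82.8]
orientation: [-0.284, -3.128, -0.0]
ft_force: [0.3, -0.0, 0.6]
width: 88.0
```

```bash
python3 - <<'E'
from h import *
togo([629.2,-235,82.5],79.5);print(telemetry.get_obs()['joint_torque'])
E
```

```text
t 6.6 tcp [ 628.895 -235.185   82.755] F [ 0.333 -0.01   0.621] w 88.0 q [-0.376  0.771  1.608 -0.     0.763 -1.765]
toolx [-0.984  0.18   0.   ] tooly [0.18  0.984 0.   ]
shift [-0.  0.  0.]
cur yaw 79.63127100357003 turn rad 0.002291111224694339
[  0.024 -65.319 -19.387  -0.02    0.049  -0.   ]
```

Emit:
send_rows(rows=[[0, 0, 0, 0, -1], [0, 0, 0, 0, -1], [0, 0, 0, 0, -1], [0, 0, 0, 0, -1], [0, 0, 0, 0, -1]])

```text
t: 7.1
ee_pos: [629.2, -235.4, 83.5]
orientation: [0.284, 3.128, -0.001]
ft_force: [-0.4, -1.3, 0.2]
width: 51.2
```

Emit:
send_rows(rows=[[0, 0, 0, 0, -1], [0, 0, 0, 0, -1], [0, 0, 0, 0, -1], [0, 0, 0, 0, -1], [0, 0, 0, 0, -1]])

```text
t: 7.6
ee_pos: [629.2, -235.2, 83.3]
orientation: [0.284, 3.129, -0.0]
ft_force: [0.1, -1.9, 1.7]
width: 20.1
```

Emit:
send_rows(rows=[[0, 0, 0, 0, -1], [0, 0, 0, 0, -1]])

```text
t: 7.8
ee_pos: [629.2, -235.2, 83.3]
orientation: [0.284, 3.129, -0.0]
ft_force: [0.2, -1.7, 1.9]
width: 19.5
```

```bash
python3 - <<'E'
from h import *
st()
w=grab('wrist');cv2.imwrite('pics/w6.png',w['color'])
w=grab('top');cv2.imwrite('pics/t6.png',w['color'])
E
```

```text
t 7.8 tcp [ 629.166 -235.175   83.299] F [ 0.198 -1.659  1.887] w 19.5 q [-0.375  0.77   1.608 -0.     0.764 -1.765]
toolx [-0.984  0.18  -0.   ] tooly [ 0.18   0.984 -0.   ]
```

View pics/w6.png

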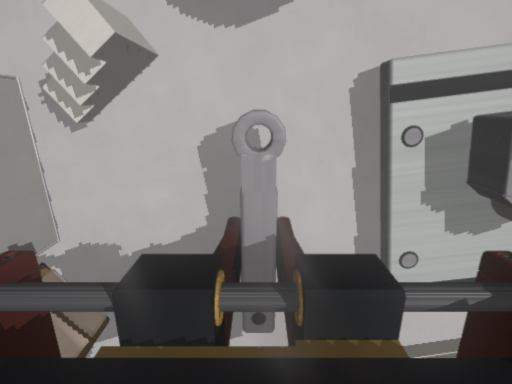

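```bash
python3 - <<'E'
from h import *
w=load('wrist');o,R=st()
e=atz(w,258.5,136,24.5);d=R.T@(e-o['ee_pos']);print('eye',e,'in tool',d)
# projections of predicted eye for sanity
W=cloud(w);print(np.nanmedian(W[215:230,255:263,2]))
E
```

```text
t 7.9 tcp [ 629.147 -235.173   83.27 ] F [-0.898 -1.716  1.861] w 19.9 q [-0.375  0.77   1.608  0.     0.764 -1.765]
toolx [-0.984  0.18  -0.   ] tooly [ 0.18   0.984 -0.   ]
eye [ 567.09  -224.314   24.5  ] in tool [63.01  -0.478 58.758]
25.01476948872682
```

Emit:
send_rows(rows=[[0, 0, -0.01, 0, -1], [0, 0, -0.02, 0, -1], [0, 0, -0.025, 0.13, -1], [0, 0, -0.025, 0.135, -1], [0, 0, -0.02, 0.135, -1]])

```text
t: 8.4
ee_pos: [628.9, -234.8, 184.6]
orientation: [-0.908, -3.007, -0.001]
ft_force: [-0.0, -0.1, -2.6]
width: 19.9
```

Emit:
send_rows(rows=[[0, 0, 0, 0.135, -1], [0, 0, 0, 0.135, -1], [0, 0, 0, 0.135, -1], [0, 0, 0, 0.13, -1], [0, 0, 0, 0, -1]])

```text
t: 8.9
ee_pos: [628.7, -234.7, 183.1]
orientation: [-1.664, -2.663, -0.0]
ft_force: [0.6, 0.4, -2.5]
width: 19.6
```

```bash
python3 - <<'E'
from h import *
togo([715.5,-100,160],26.1)
E
```

```text
t 8.9 tcp [ 628.664 -234.667  183.121] F [ 0.606  0.402 -2.547] w 19.6 q [-0.375  0.63   1.59   0.     0.923 -0.829]
toolx [-0.439  0.899  0.001] tooly [ 0.899  0.439 -0.001]
shift [0.083 0.137 0.023]
cur yaw 26.012039270698406 turn rad -0.0015352043387683613
```

Emit:
send_rows(rows=[[0.0208, 0.0343, 0.0058, 0, -1], [0.0208, 0.0343, 0.0058, 0, -1], [0.0208, 0.0343, 0.0058, 0, -1], [0.0208, 0.0343, 0.0058, 0, -1], [0, 0, 0, 0, -1]])

```text
t: 9.4
ee_pos: [717.4, -95.4, 159.1]
orientation: [-1.652, -2.671, -0.002]
ft_force: [-0.4, 0.2, -2.3]
width: 20.0
```

```bash
python3 - <<'E'
from h import *
st()
w=grab('wrist');cv2.imwrite('pics/w7.png',w['color'])
E
```

```text
t 9.4 tcp [717.383 -95.375 159.108] F [-0.39   0.235 -2.342] w 20.0 q [-0.149  0.726  1.464  0.002  0.951 -0.613]
toolx [-0.447  0.895  0.001] tooly [0.895 0.447 0.001]
```

View pics/w7.png

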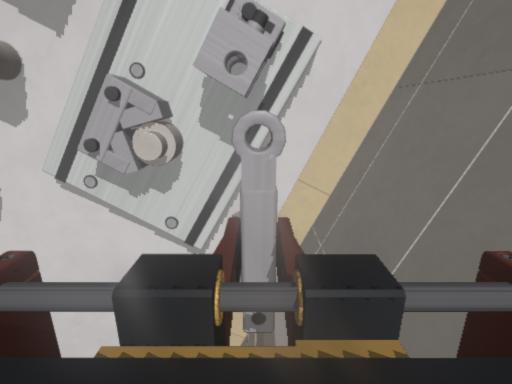

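```bash
python3 - <<'E'
from h import *
w=load('wrist')
c=w['color'][0:170,180:330];cv2.imwrite('pics/w7z.png',cv2.resize(c,None,fx=4.5,fy=3.5*4.5/3.5,interpolation=cv2.INTER_CUBIC)[:600])
E
```

```text
(no output)
```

View pics/w7z.png

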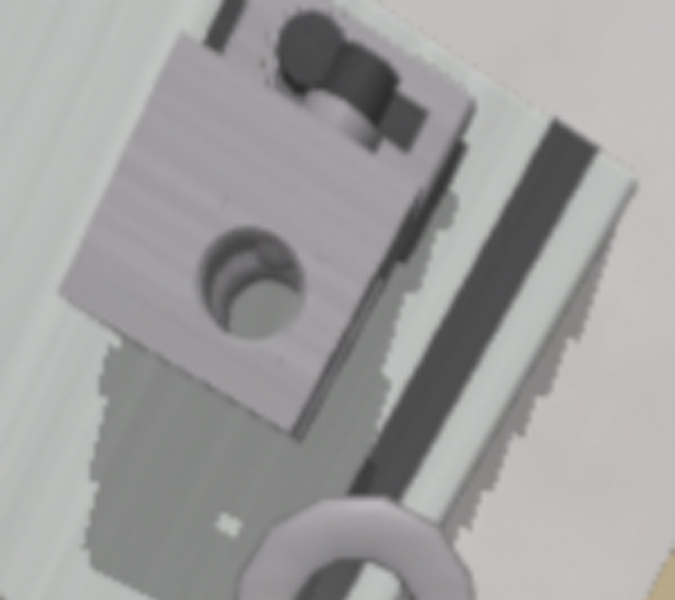

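```bash
cat >> h.py <<'E'
ex=np.array([np.cos(np.radians(-93.9)),np.sin(np.radians(-93.9)),0]);ey=np.array([-ex[1],ex[0],0])
E
python3 - <<'E'
from h import *
w=load('wrist');o,R=st()
q=lambda x,y,z=53:atz(w,180+x/4.5,y/4.5,z)
b=q(251,284);c=q(297,437);d=q(62,292);e=q(475,103)
print('bore',b,'corner++',c,'rel',(c-b)@ex,(c-b)@ey,'corner+-',(d-b)@ex,(d-b)@ey)
v=c-d;print('ydir',np.degrees(np.arctan2(v[1],v[0])))
eye=atz(w,259,137,o['ee_pos'][2]-58.8);print('eye',eye, 'tool',R.T@(eye-o['ee_pos']),'rel bore',(eye-b)@ex,(eye-b)@ey)
# plate edges
p1=q(557,120,14);p2=q(640,183,14);print('plate corner',p2)
togo(b+32*ex+32*ey-R[:,0]*63+[0,0,100-53],26.1)
E
```

```text
t 9.45 tcp [716.214 -97.413 159.227] F [-0.601 -1.018 -2.6  ] w 19.4 q [-0.152  0.725  1.466  0.     0.952 -0.614]
toolx [-0.446  0.895  0.001] tooly [ 0.895  0.446 -0.001]
bore [658.615  -9.751  53.   ] corner++ [673.062 -25.021  53.   ] rel 14.251271918791101 15.452348959727445 corner+- 14.133142819128643 -22.06425480401371
ydir -4.080407494324511
eye [689.581 -39.839 100.427] tool [63.357  1.861 58.855] rel bore 27.912359475094235 32.940976796851054
plate corner [704.025  36.179  14.   ]
t 9.45 tcp [716.214 -97.413 159.227] F [-0.601 -1.018 -2.6  ] w 19.4 q [-0.152  0.725  1.466  0.     0.952 -0.614]
toolx [-0.446  0.895  0.001] tooly [ 0.895  0.446 -0.001]
shift [-0.003 -0.001  0.059]
cur yaw 26.46586084694689 turn rad 0.006385476383358228
```

Emit:
send_rows(rows=[[-0.0015, -0.0005, 0.02, 0.006, -1], [-0.0015, -0.0005, 0.02, 0, -1], [0, 0, 0.014, 0, -1], [0, 0, 0.005, 0, -1], [0, 0, 0, 0, -1]])

```text
t: 9.95
ee_pos: [715.1, -103.9, 99.1]
orientation: [-1.671, -2.657, 0.002]
ft_force: [-0.6, -0.3, -1.7]
width: 19.6
```

```bash
python3 - <<'E'
from h import *
o,R=st()
w=grab('wrist');cv2.imwrite('pics/w8.png',w['color']);st()
E
```

```text
t 9.95 tcp [ 715.086 -103.85    99.112] F [-0.64  -0.251 -1.74 ] w 19.6 q [-0.161  0.804  1.476 -0.     0.865 -0.609]
toolx [-0.433  0.901  0.002] tooly [ 0.901  0.433 -0.002]
t 10.0 tcp [ 715.836 -103.742  100.296] F [-0.348 -1.141 -1.77 ] w 19.9 q [-0.16   0.803  1.475  0.     0.865 -0.609]
toolx [-0.434  0.901  0.001] tooly [ 0.901  0.434 -0.001]
```

View pics/w8.png

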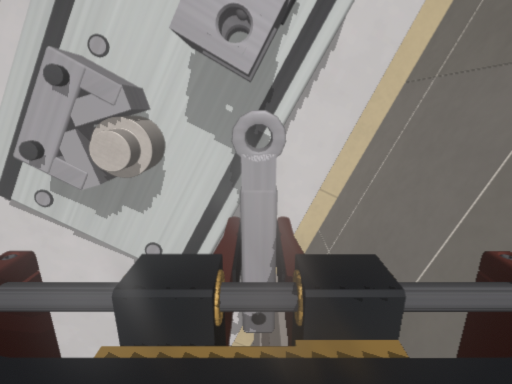

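Emit:
send_rows(rows=[[0, 0, 0.001, 0, -1], [0, 0, 0.001, 0, -1], [0, 0, 0, 0, -1]])

```text
t: 10.3
ee_pos: [716.5, -103.2, 99.6]
orientation: [1.671, 2.66, 0.001]
ft_force: [0.4, -0.6, -2.1]
width: 19.7
```

```bash
python3 - <<'E'
from h import *
w=load('wrist')
b=atz(w,235.5,21.5,53);print('bore',b)
o,R=st();e=atz(w,259,136.5,o['ee_pos'][2]-58.8);print('eye',e,'rel bore xy',(e-b)@ex,(e-b)@ey)
E
```

```text
bore [658.56583296  -9.05090524  53.        ]
t 10.3 tcp [ 716.453 -103.224   99.576] F [ 0.402 -0.646 -2.065] w 19.7 q [-0.16   0.804  1.475 -0.     0.862 -0.609]
toolx [-0.434  0.901 -0.001] tooly [0.901 0.434 0.001]
eye [687.854 -47.74   40.776] rel bore xy 36.60780084570917 31.851699812122956
```

Emit:
send_rows(rows=[[0, 0, 0.001, 0, -1], [0, 0, 0.001, 0, -1], [0, 0, 0.0005, 0, -1], [0, 0, 0, 0, -1]])

```text
t: 10.7
ee_pos: [716.4, -103.3, 97.1]
orientation: [1.671, 2.66, 0.0]
ft_force: [-1.9, 0.3, 3.0]
width: 19.9
```

Emit:
send_rows(rows=[[0.006, -0.0011, -0.0003, 0, -1], [0.0065, -0.0012, 0, 0, -1], [0.0065, -0.0012, 0, 0, -1], [0, 0, 0, 0, -1]])

```text
t: 11.1
ee_pos: [704.5, -86.7, 97.2]
orientation: [-1.67, -2.661, -0.001]
ft_force: [-0.3, 1.3, 4.3]
width: 19.6
```

```bash
python3 - <<'E'
from h import *
o,R=st()
w=grab('wrist');cv2.imwrite('pics/w9.png',w['color']);st()
E
```

```text
t 11.1 tcp [704.487 -86.678  97.234] F [-0.304  1.343  4.338] w 19.6 q [-0.139  0.791  1.511  0.     0.84  -0.589]
toolx [-0.435  0.901  0.   ] tooly [0.901 0.435 0.   ]
t 11.15 tcp [704.516 -86.722  97.195] F [-0.483  2.242  5.288] w 20.1 q [-0.139  0.791  1.51   0.001  0.84  -0.589]
toolx [-0.434  0.901  0.001] tooly [0.901 0.434 0.   ]
```

View pics/w9.png

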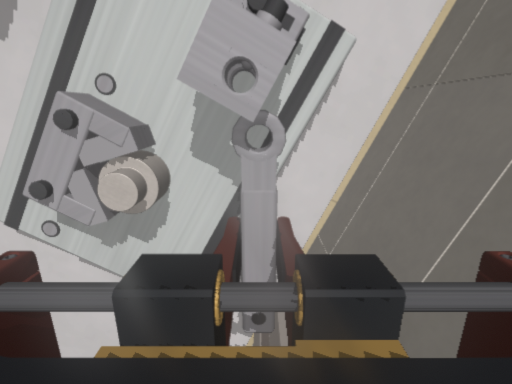

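Emit:
send_rows(rows=[[0.006, -0.001, -0.0004, 0, -1], [0.006, -0.001, 0, 0, -1], [0.006, -0.001, 0, 0, -1], [0, 0, 0, 0, -1]])

```text
t: 11.55
ee_pos: [693.7, -71.9, 97.3]
orientation: [-1.67, -2.66, -0.0]
ft_force: [-0.8, 1.0, 4.3]
width: 19.6
```

```bash
python3 - <<'E'
from h import *
o,R=st()
w=grab('wrist');cv2.imwrite('pics/w10.png',w['color']);st()
E
```

```text
t 11.55 tcp [693.73  -71.865  97.266] F [-0.837  1.024  4.305] w 19.6 q [-0.12   0.777  1.542  0.     0.823 -0.57 ]
toolx [-0.434  0.901  0.001] tooly [ 0.901  0.434 -0.   ]
t 11.6 tcp [693.744 -71.897  97.271] F [-1.179  2.131  5.774] w 20.0 q [-0.121  0.778  1.542  0.001  0.824 -0.57 ]
toolx [-0.434  0.901  0.001] tooly [ 0.901  0.434 -0.001]
```

View pics/w10.png

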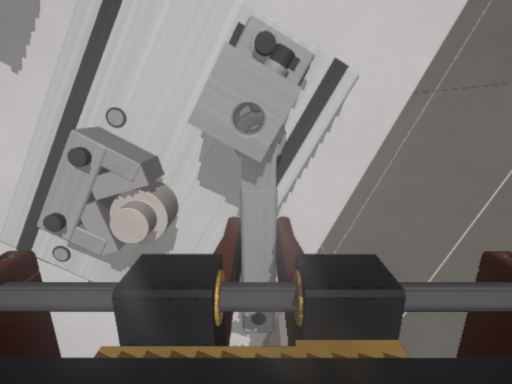

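Emit:
send_rows(rows=[[0.00174, 0.00099, -0.0004, 0, -1], [0.00174, 0.00099, 0, 0, -1], [0.00087, 0.0005, 0, 0, -1], [0, 0, 0, 0, -1]])

```text
t: 12.0
ee_pos: [694.4, -67.6, 97.3]
orientation: [-1.671, -2.66, 0.0]
ft_force: [-0.8, -0.6, 0.4]
width: 20.0
```

Emit:
send_rows(rows=[[0.0007, 0.0004, 0, 0, -1], [0, 0, 0, 0, -1]])

```text
t: 12.2
ee_pos: [694.5, -66.8, 97.3]
orientation: [-1.671, -2.66, 0.0]
ft_force: [-0.7, -0.3, 0.2]
width: 19.8
```

Emit:
send_rows(rows=[[0.00099, -0.00174, 0, 0, -1], [0.00099, -0.00174, 0, 0, -1], [0, 0, 0, 0, -1]])

```text
t: 12.5
ee_pos: [690.1, -66.4, 97.3]
orientation: [-1.671, -2.659, 0.0]
ft_force: [-0.5, 0.4, -1.9]
width: 19.5
```

Emit:
send_rows(rows=[[0.0007, 0.0004, 0.0002, 0, -1], [0, 0, 0, 0, -1]])

```text
t: 12.7
ee_pos: [690.5, -65.8, 97.3]
orientation: [-1.671, -2.66, 0.0]
ft_force: [-0.4, -1.3, 0.8]
width: 19.8
```

Emit:
send_rows(rows=[[0.0007, 0.0004, 0, 0, -1], [0, 0, 0, 0, -1]])

```text
t: 12.9
ee_pos: [690.7, -65.4, 97.3]
orientation: [1.671, 2.661, -0.001]
ft_force: [-0.3, -2.7, -1.2]
width: 20.1
```

Emit:
send_rows(rows=[[0.0006, -0.00104, 0, 0, -1], [0, 0, 0, 0, -1]])

```text
t: 13.1
ee_pos: [689.9, -65.4, 97.5]
orientation: [1.671, 2.659, 0.0]
ft_force: [1.2, -4.4, -3.3]
width: 19.9
```

Emit:
send_rows(rows=[[0.0005, -0.00087, 0.0003, 0, -1], [0, 0, 0, 0, -1]])

```text
t: 13.3
ee_pos: [689.2, -65.3, 97.4]
orientation: [1.67, 2.659, 0.001]
ft_force: [2.3, -4.5, -3.1]
width: 20.0
```

Emit:
send_rows(rows=[[0.0004, -0.0007, 0, 0, -1], [0, 0, 0, 0, -1]])

```text
t: 13.5
ee_pos: [688.4, -65.3, 97.4]
orientation: [1.671, 2.659, 0.001]
ft_force: [1.3, -4.3, -2.1]
width: 20.1
```

```bash
python3 - <<'E'
from h import *
o,R=st()
w=grab('wrist');cv2.imwrite('pics/w11.png',w['color'])
c=w['color'][60:210,180:330];cv2.imwrite('pics/w11z.png',cv2.resize(c,None,fx=4,fy=4,interpolation=cv2.INTER_CUBIC))
E
```

```text
t 13.5 tcp [688.41  -65.316  97.378] F [ 1.288 -4.253 -2.145] w 20.1 q [-0.112  0.77   1.558 -0.     0.811 -0.56 ]
toolx [-0.434  0.901 -0.001] tooly [0.901 0.434 0.001]
```

View pics/w11z.png

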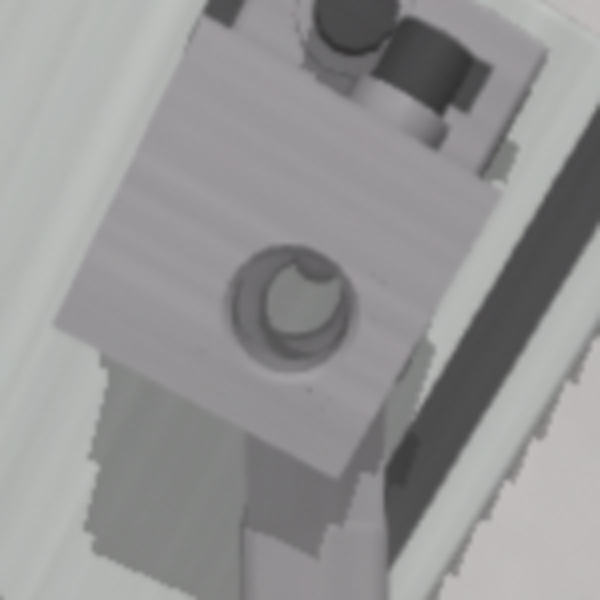

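Emit:
send_rows(rows=[[0.0003, -0.00052, 0.0002, 0, -1], [0, 0, 0, 0, -1]])

```text
t: 13.75
ee_pos: [688.0, -65.3, 97.3]
orientation: [1.67, 2.658, 0.001]
ft_force: [2.8, -4.7, -2.1]
width: 19.9
```

Emit:
send_rows(rows=[[0.0003, -0.00052, 0, 0, -1], [0, 0, 0, 0, -1]])

```text
t: 13.95
ee_pos: [687.4, -65.3, 97.3]
orientation: [1.67, 2.658, 0.001]
ft_force: [2.6, -5.1, -1.6]
width: 19.7
```

Emit:
send_rows(rows=[[0.0003, -0.00052, 0, 0, -1], [0, 0, 0, 0, -1]])

```text
t: 14.15
ee_pos: [686.8, -65.2, 97.3]
orientation: [1.67, 2.658, 0.001]
ft_force: [3.9, -4.0, -1.2]
width: 19.9
```

Emit:
send_rows(rows=[[0.0003, -0.00052, 0, 0, -1], [0, 0, 0, 0, -1]])

```text
t: 14.35
ee_pos: [686.3, -65.2, 97.4]
orientation: [1.67, 2.658, 0.001]
ft_force: [2.8, -4.5, -2.1]
width: 19.4
```

Emit:
send_rows(rows=[[0.0003, -0.00052, 0, 0, -1], [0, 0, 0, 0, -1]])

```text
t: 14.55
ee_pos: [685.6, -65.1, 97.3]
orientation: [1.67, 2.658, 0.001]
ft_force: [2.9, -5.7, -1.2]
width: 20.0
```

```bash
python3 - <<'E'
from h import *
o,R=st();print(o['moment'])
w=grab('wrist');cv2.imwrite('pics/w12.png',w['color'])
c=w['color'][60:210,180:330];cv2.imwrite('pics/w12z.png',cv2.resize(c,None,fx=4,fy=4,interpolation=cv2.INTER_CUBIC))
E
```

```text
t 14.55 tcp [685.611 -65.114  97.304] F [ 2.932 -5.675 -1.231] w 20.0 q [-0.112  0.767  1.566 -0.     0.806 -0.56 ]
toolx [-0.434  0.901 -0.002] tooly [0.901 0.434 0.002]
[-0.941 -0.388  0.001]
```

View pics/w12z.png

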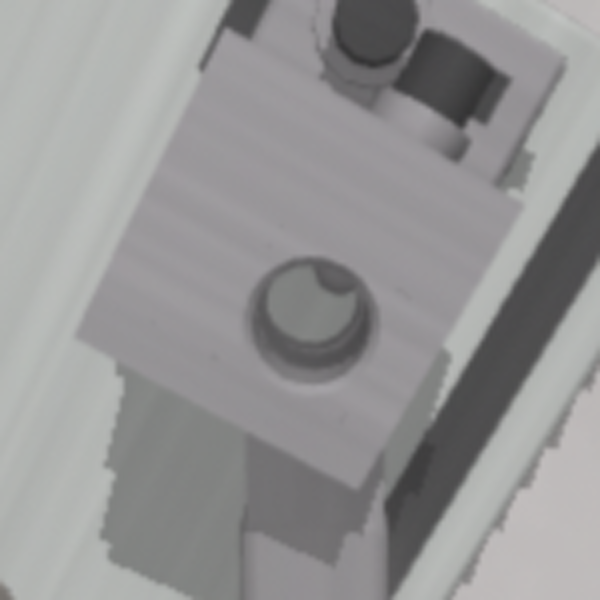

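```bash
python3 - <<'E'
from h import *
w=load('wrist')
H=atz(w,258.25,140,53);print('H',H)
def circ(c,z,r,col,img):
    a=np.linspace(0,2*np.pi,80);pts=np.array([proj(w,[c[0]+r*np.cos(t),c[1]+r*np.sin(t),z]) for t in a]);
    pts=((pts-[180,60])*5+2).astype(np.int32);cv2.polylines(img,[pts],True,col,1,cv2.LINE_AA)
c=w['color'][60:180,180:330];img=cv2.resize(c,None,fx=5,fy=5,interpolation=cv2.INTER_CUBIC)
circ(H,53,6.75,(0,0,255),img);circ(H,41,6.75,(0,255,255),img)
circ(H,38.5,6.75,(0,255,0),img);circ(H,24.5,6.75,(255,0,0),img);circ(H,14,6.75,(255,0,255),img)
cv2.imwrite('pics/w12c.png',img)
E
```

```text
H [658.35003292  -9.40279711  53.        ]
```

View pics/w12c.png

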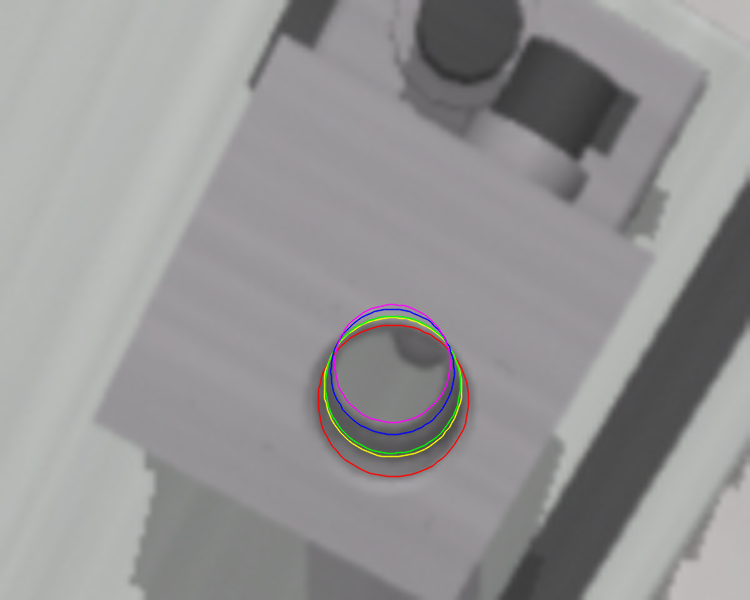

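Emit:
send_rows(rows=[[0.0002, -0.00035, 0, 0, -1], [0, 0, 0, 0, -1]])

```text
t: 14.8
ee_pos: [685.3, -65.1, 97.4]
orientation: [1.67, 2.658, 0.001]
ft_force: [2.8, -4.3, -2.3]
width: 19.6
```

Emit:
send_rows(rows=[[0.0002, -0.00035, 0, 0, -1], [0, 0, 0, 0, -1]])

```text
t: 15.0
ee_pos: [685.1, -65.1, 97.4]
orientation: [1.67, 2.658, 0.001]
ft_force: [3.7, -4.9, -2.9]
width: 19.8
```

Emit:
send_rows(rows=[[0.0002, -0.00035, 0, 0, -1], [0, 0, 0, 0, -1]])

```text
t: 15.2
ee_pos: [684.9, -65.1, 97.5]
orientation: [1.67, 2.657, 0.002]
ft_force: [4.4, -5.5, -2.8]
width: 19.9
```

Emit:
send_rows(rows=[[0.0003, -0.0005, 0, 0, -1], [0, 0, 0, 0, -1]])

```text
t: 15.4
ee_pos: [684.8, -65.1, 97.5]
orientation: [1.67, 2.656, 0.003]
ft_force: [5.3, -5.7, -3.4]
width: 20.0
```

Emit:
send_rows(rows=[[0.0003, -0.0005, 0.0002, 0, -1], [0, 0, 0, 0, -1]])

```text
t: 15.6
ee_pos: [684.6, -65.2, 97.6]
orientation: [1.669, 2.655, 0.003]
ft_force: [6.5, -6.1, -3.3]
width: 19.5
```

Emit:
send_rows(rows=[[0, 0, 0.0005, 0, -1], [0, 0, 0.0005, 0, -1], [0, 0, 0, 0, -1]])

```text
t: 15.9
ee_pos: [684.7, -65.2, 97.3]
orientation: [1.669, 2.655, 0.004]
ft_force: [4.4, -5.9, 2.5]
width: 19.8
```

Emit:
send_rows(rows=[[0, 0, 0.0005, 0, -1], [0, 0, 0, 0, -1]])

```text
t: 16.1
ee_pos: [684.7, -65.2, 97.3]
orientation: [1.669, 2.655, 0.004]
ft_force: [3.3, -5.7, 5.7]
width: 20.0
```

Emit:
send_rows(rows=[[0, 0, 0, 0, -0.1], [0, 0, 0, 0, -0.1], [0, 0, 0, 0, -0.1], [0, 0, 0, 0, -0.1]])

```text
t: 16.5
ee_pos: [682.1, -64.0, 94.8]
orientation: [-1.67, -2.66, 0.0]
ft_force: [0.9, -0.3, -0.6]
width: 39.0
```

```bash
python3 - <<'E'
from h import *
o,R=st()
w=grab('wrist');cv2.imwrite('pics/w13.png',w['color'])
E
```

```text
t 16.5 tcp [682.071 -64.032  94.848] F [ 0.855 -0.268 -0.558] w 39.0 q [-0.111  0.767  1.573  0.     0.802 -0.56 ]
toolx [-0.434  0.901  0.001] tooly [ 0.901  0.434 -0.001]
```

View pics/w13.png

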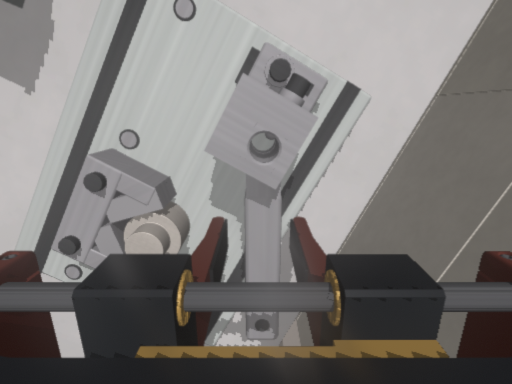

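Emit:
send_rows(rows=[[0, 0, -0.01, 0, -0.1], [0, 0, -0.025, 0, -0.1], [0, 0, -0.035, 0, -0.1], [0, 0, -0.035, 0.149, -0.1], [0, 0, 0, 0.149, -0.1]])

```text
t: 17.05
ee_pos: [685.2, -64.7, 206.5]
orientation: [2.05, 2.371, 0.008]
ft_force: [0.5, -0.0, -0.1]
width: 39.7
```

```bash
python3 - <<'E'
from h import *
t=load('top')
img=cv2.imread('pics/top0.png');c=img[180:240,190:250];cv2.imwrite('pics/tp.png',cv2.resize(c,None,fx=10,fy=10,interpolation=cv2.INTER_CUBIC))
c=cv2.imread('pics/wrist2.png')[150:230,200:280];cv2.imwrite('pics/wp.png',cv2.resize(c,None,fx=7,fy=7,interpolation=cv2.INTER_CUBIC))
st()
E
```

```text
t 17.05 tcp [685.156 -64.673 206.544] F [ 0.526 -0.028 -0.107] w 39.7 q [-0.111  0.619  1.543  0.     0.97  -0.257]
toolx [-0.145  0.989 -0.002] tooly [0.989 0.145 0.009]
```

View pics/tp.png

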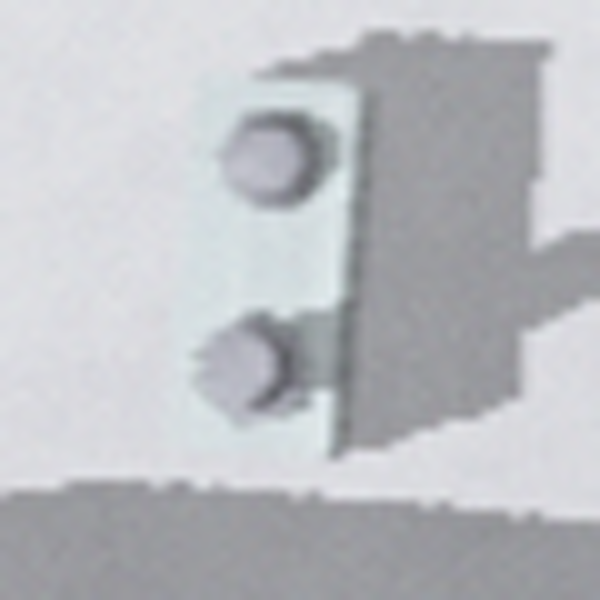

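View pics/wp.png

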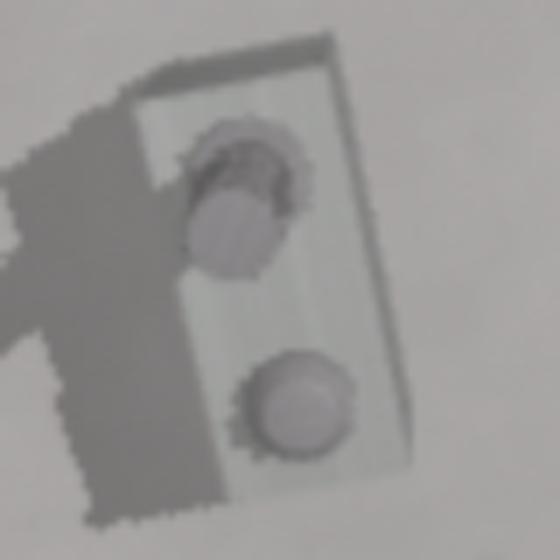

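```bash
python3 - <<'E'
from h import *
t=load('top')
p=atz(t,214,216.7,88);m=atz(t,216.7,195.8,52);print(p,m,np.linalg.norm((p-m)[:2]))
togo([p[0]+0,p[1],200],0)
togo([p[0]+55,p[1]-0,200],0)
E
```

```text
[437.26381014  19.94903573  88.        ] [487.38777574  16.35590843  52.        ] 50.252586913956684
t 17.05 tcp [685.156 -64.673 206.544] F [ 0.526 -0.028 -0.107] w 39.7 q [-0.111  0.619  1.543  0.     0.97  -0.257]
toolx [-0.145  0.989 -0.002] tooly [0.989 0.145 0.009]
shift [ 0.12  -0.233  0.004]
cur yaw 8.312627011961181 turn rad 0.1450827108489407
t 17.05 tcp [685.156 -64.673 206.544] F [ 0.526 -0.028 -0.107] w 39.7 q [-0.111  0.619  1.543  0.     0.97  -0.257]
toolx [-0.145  0.989 -0.002] tooly [0.989 0.145 0.009]
shift [ 0.112 -0.179  0.005]
cur yaw 8.312627011961181 turn rad 0.1450827108489407
```

Emit:
send_rows(rows=[[0.01, -0.0403, 0.001, 0, -0.1], [0.01, -0.0403, 0.001, 0, -0.1], [0.01, -0.0403, 0.001, 0, -0.1], [0.01, -0.0403, 0.001, 0, -0.1], [0.01, -0.0403, 0.001, 0, -0.1]])

```text
t: 17.55
ee_pos: [474.1, -45.1, 195.8]
orientation: [2.047, 2.382, 0.001]
ft_force: [0.3, -0.2, 1.4]
width: 39.7
```

Emit:
send_rows(rows=[[0.01, -0.0403, 0.001, 0, -0.1], [0, 0, 0, 0.145, -0.1], [0, 0, 0, 0, -0.1], [0, 0, 0, 0, -0.1]])

```text
t: 17.95
ee_pos: [435.5, -41.6, 194.9]
orientation: [2.21, 2.231, 0.002]
ft_force: [-0.1, 0.4, -0.4]
width: 39.4
```

```bash
python3 - <<'E'
from h import *
o,R=st()
w=grab('wrist');cv2.imwrite('pics/w14.png',w['color'])
t=grab('top');cv2.imwrite('pics/t14.png',t['color'])
st()
E
```

```text
t 17.95 tcp [435.472 -41.589 194.935] F [-0.097  0.446 -0.379] w 39.4 q [-0.122  0.331  2.109  0.     0.699 -0.132]
toolx [-0.009  1.    -0.   ] tooly [1.    0.009 0.002]
t 18.05 tcp [435.5   -41.61  194.577] F [ 0.632 -0.305  0.679] w 39.7 q [-0.122  0.332  2.109 -0.     0.699 -0.131]
toolx [-0.009  1.    -0.   ] tooly [1.    0.009 0.001]
```

View pics/w14.png

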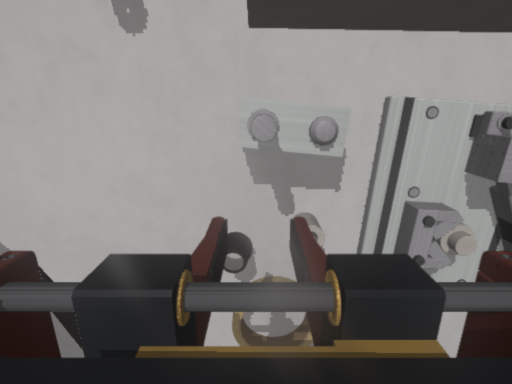

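View pics/t14.png

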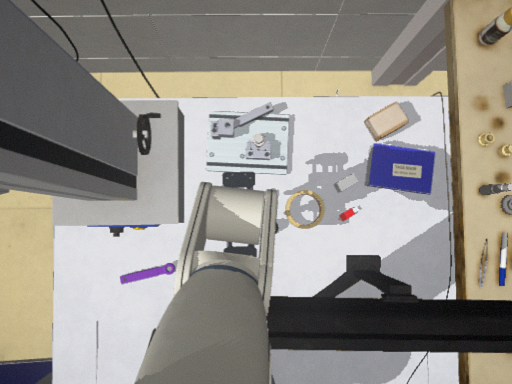

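```bash
python3 - <<'E'
from h import *
w=load('wrist')
c=w['color'][90:170,230:360];cv2.imwrite('pics/w14z.png',cv2.resize(c,None,fx=6,fy=6,interpolation=cv2.INTER_CUBIC))
W=cloud(w);print(W[122:132:3,258:269:3,2],W[128:133:3,320:328:3,2])
t=load('top');c=t['color'][95:180,195:300];cv2.imwrite('pics/t14z.png',cv2.resize(c,None,fx=7,fy=7,interpolation=cv2.INTER_CUBIC))
E
```

```text
[[87.68155161 87.36271596 88.22161028 87.30195305]
 [89.30394528 88.06613621 88.30970373 87.73609982]
 [88.06321252 87.85345457 88.07532403 88.3203383 ]
 [87.15395323 87.85339607 87.03959465 86.90078035]] [[52.91065212 51.27320208 52.11189039]
 [50.97439075 51.48250326 52.52668546]]
```

View pics/w14z.png

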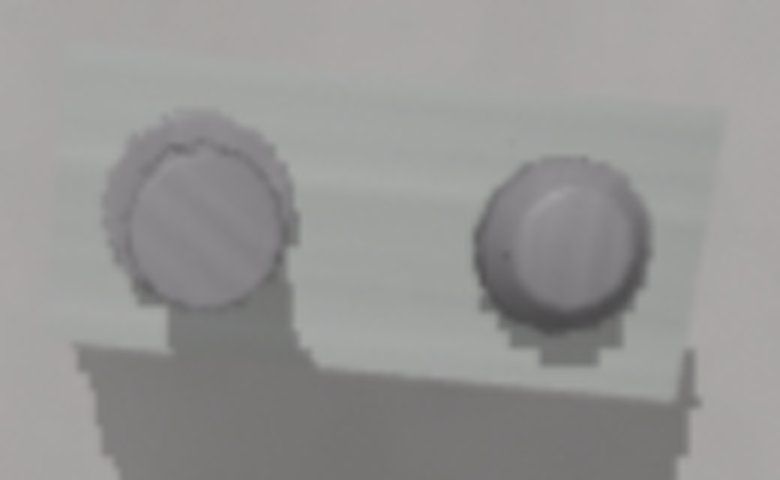

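View pics/t14z.png

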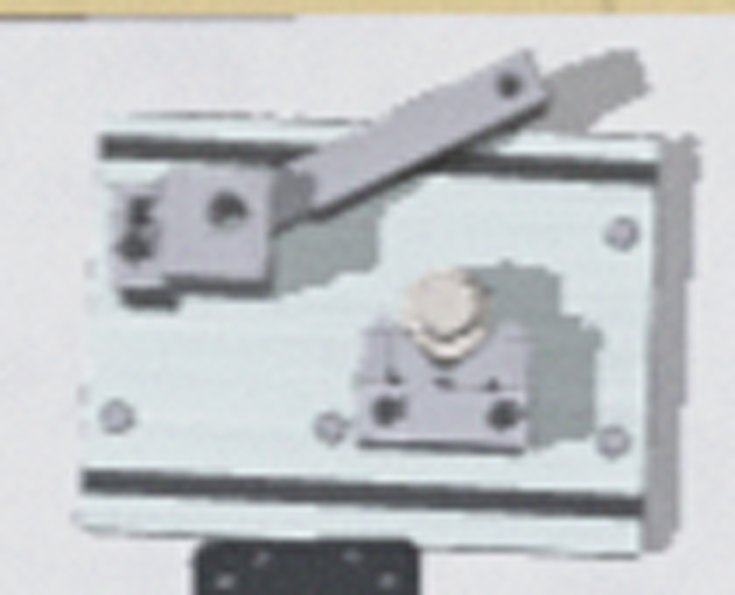

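```bash
python3 - <<'E'
from h import *
w=load('wrist')
p=atz(w,264.3,127.8,88);print('pin',p)
togo([p[0],p[1],140],0)
E
```

```text
pin [438.91017234  21.51320332  88.        ]
t 18.05 tcp [435.5   -41.61  194.577] F [ 0.632 -0.305  0.679] w 39.7 q [-0.122  0.332  2.109 -0.     0.699 -0.131]
toolx [-0.009  1.    -0.   ] tooly [1.    0.009 0.001]
shift [0.063 0.004 0.055]
cur yaw 0.49186780144017345 turn rad 0.008584712619676834
```

Emit:
send_rows(rows=[[0.0315, 0.0018, 0, 0, -0.1], [0.031, 0.0017, 0, 0, -0.1], [0, 0, 0, 0, -0.1], [0, 0, 0, 0, -0.1]])

```text
t: 18.45
ee_pos: [438.0, 21.4, 194.1]
orientation: [2.211, 2.231, 0.0]
ft_force: [0.3, 0.7, -0.6]
width: 39.5
```

Emit:
send_rows(rows=[[0, 0, 0.02, 0, -0.1], [0, 0, 0.02, 0, -0.1], [0, 0, 0.015, 0, -0.1], [0, 0, 0.006, 0, -0.1], [0, 0, 0, 0, -0.1]])

```text
t: 18.95
ee_pos: [437.3, 20.4, 132.6]
orientation: [-2.214, -2.227, 0.002]
ft_force: [0.4, 0.9, -0.2]
width: 39.7
```

```bash
python3 - <<'E'
from h import *
togo([438.5,21.2,130],0)
E
```

```text
t 18.95 tcp [437.267  20.388 132.564] F [ 0.445  0.928 -0.226] w 39.7 q [ 0.019  0.462  2.131 -0.     0.55   0.014]
toolx [-0.006  1.    -0.   ] tooly [ 1.     0.006 -0.002]
shift [0.001 0.001 0.003]
cur yaw 0.32088500853551655 turn rad 0.005600499919234799
```

Emit:
send_rows(rows=[[0.0008, 0.0012, 0.0025, 0, -0.1], [0, 0, 0, 0, -1], [0, 0, 0, 0, -1], [0, 0, 0, 0, -1], [0, 0, 0, 0, -1]])

```text
t: 19.45
ee_pos: [438.9, 21.9, 131.1]
orientation: [2.214, 2.228, 0.001]
ft_force: [0.3, 0.1, 2.7]
width: 17.2
```

Emit:
send_rows(rows=[[0, 0, 0, 0, -1], [0, 0, 0, 0, -1], [0, 0, 0, 0, -1]])

```text
t: 19.75
ee_pos: [438.9, 21.9, 131.1]
orientation: [2.214, 2.228, 0.001]
ft_force: [-0.7, -0.2, 6.1]
width: 17.1
```

```bash
python3 - <<'E'
from h import *
st()
E
```

```text
t 19.75 tcp [438.9    21.899 131.077] F [-0.73  -0.246  6.148] w 17.1 q [ 0.023  0.467  2.128 -0.     0.546  0.017]
toolx [-0.006  1.     0.   ] tooly [1.    0.006 0.001]
```

Emit:
send_rows(rows=[[0, 0, -0.01, 0, -1], [0, 0, -0.02, 0, -1], [0, 0, -0.02, 0, -1], [0, 0, -0.015, 0, -1], [0, 0, 0, 0, -1]])

```text
t: 20.25
ee_pos: [439.6, 21.9, 197.6]
orientation: [2.213, 2.226, 0.004]
ft_force: [0.2, 0.2, -1.2]
width: 17.5
```

```bash
python3 - <<'E'
from h import *
o,R=st()
w=grab('wrist');cv2.imwrite('pics/w15.png',w['color'])
for x in(-10,0,10):
  for z in (61,89,123,): print(x,z,proj(w,o['ee_pos']+R@np.array([x,0,z])))
E
```

```text
t 20.25 tcp [439.597  21.906 197.617] F [ 0.168  0.189 -1.162] w 17.5 q [0.023 0.328 2.103 0.    0.707 0.017]
toolx [-0.006  1.     0.   ] tooly [1.    0.006 0.004]
-10 61 (np.float64(258.7762813823318), np.float64(262.28923867400823))
-10 89 (np.float64(258.65466173306527), np.float64(240.21138975378702))
-10 123 (np.float64(258.5468109661183), np.float64(220.63333722731903))
0 61 (np.float64(258.7794383615945), np.float64(246.6952204417844))
0 89 (np.float64(258.6555199009933), np.float64(226.54672404343668))
0 123 (np.float64(258.5461554499153), np.float64(208.76500890608494))
10 61 (np.float64(258.7827021790388), np.float64(230.54024574584832))
10 89 (np.float64(258.656400599684), np.float64(212.46354462245083))
10 123 (np.float64(258.5454809842232), np.float64(196.58876207450933))
```

View pics/w15.png

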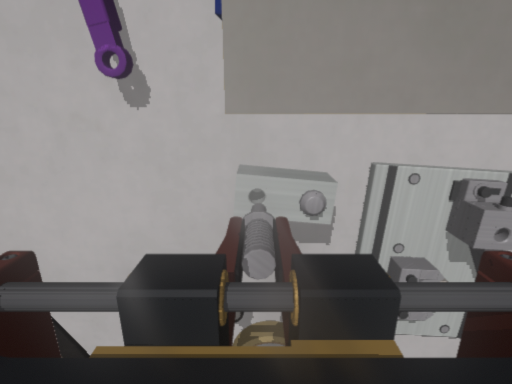

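```bash
python3 - <<'E'
from h import *
w=load('wrist')
c=w['color'][180:290,210:310];cv2.imwrite('pics/w15z.png',cv2.resize(c,None,fx=6,fy=5.4*6/5.4,interpolation=cv2.INTER_CUBIC)[:600])
E
```

```text
(no output)
```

View pics/w15z.png

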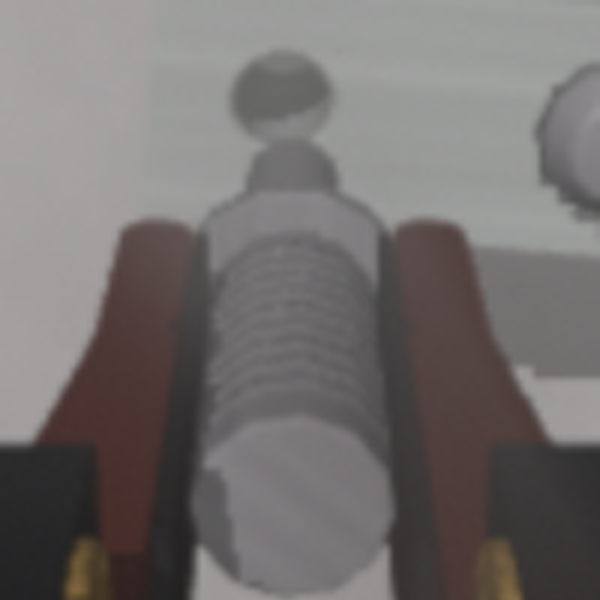

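```bash
python3 - <<'E'
from h import *
from scipy.optimize import brentq
w=load('wrist');o,R=st()
f=lambda x,z:proj(w,o['ee_pos']+R@np.array([x,0,z]))[1]
N=125.6
for dn in(-1.5,0,1):
  n=N+dn
  print(dn,brentq(lambda x:f(x,n-82.5)-264.5,-30,30),brentq(lambda x:f(x+13,n-40.5)-211.7,-30,30),brentq(lambda x:f(x+6,n-1)-203,-30,30))
E
```

```text
t 20.3 tcp [439.052  21.875 196.594] F [-0.299  0.163 -0.436] w 17.3 q [0.023 0.33  2.104 0.    0.705 0.017]
toolx [-0.006  1.     0.   ] tooly [1.    0.006 0.002]
-1.5 -0.19616761694588294 -0.7638457924695323 -1.590195152361847
0 -1.111887202529568 -1.3365742692686675 -2.1100928273496047
1 -1.7223669262520493 -1.7183932538014324 -2.456691277341457
```

Emit:
send_rows(rows=[[-0.005, 0.0365, 0, 0, -1], [-0.005, 0.0365, 0, 0, -1], [-0.005, 0.0365, 0, 0, -1], [-0.005, 0.0365, 0, 0, -1], [-0.005, 0.0365, 0, 0, -1]])

```text
t: 20.8
ee_pos: [622.0, -2.2, 194.2]
orientation: [-2.214, -2.227, 0.002]
ft_force: [0.4, -0.8, -1.2]
width: 17.4
```

Emit:
send_rows(rows=[[-0.005, 0.0365, 0.004, 0, -1], [0, 0, 0.002, 0, -1], [0, 0, 0, 0, -1], [0, 0, 0, 0, -1]])

```text
t: 21.2
ee_pos: [656.1, -6.7, 188.4]
orientation: [-2.213, -2.226, 0.004]
ft_force: [0.1, -0.1, -0.2]
width: 17.4
```

```bash
python3 - <<'E'
from h import *
togo([658,-8.1,183],0)
w=grab('wrist');cv2.imwrite('pics/w16.png',w['color'])
c=w['color'][150:290,190:330];cv2.imwrite('pics/w16z.png',cv2.resize(c,None,fx=4.2,fy=4.2,interpolation=cv2.INTER_CUBIC)[:600])
E
```

```text
t 21.2 tcp [656.057  -6.686 188.354] F [ 0.054 -0.105 -0.243] w 17.4 q [-0.028  0.605  1.623  0.     0.917 -0.034]
toolx [-0.006  1.     0.   ] tooly [ 1.     0.006 -0.003]
shift [-0.001  0.002  0.005]
cur yaw 0.3487895090398209 turn rad 0.006087525329159355
```

View pics/w16.png

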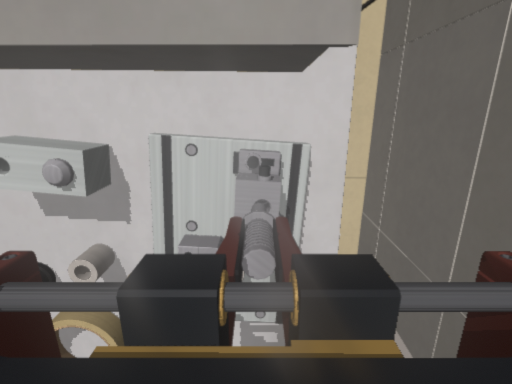

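View pics/w16z.png

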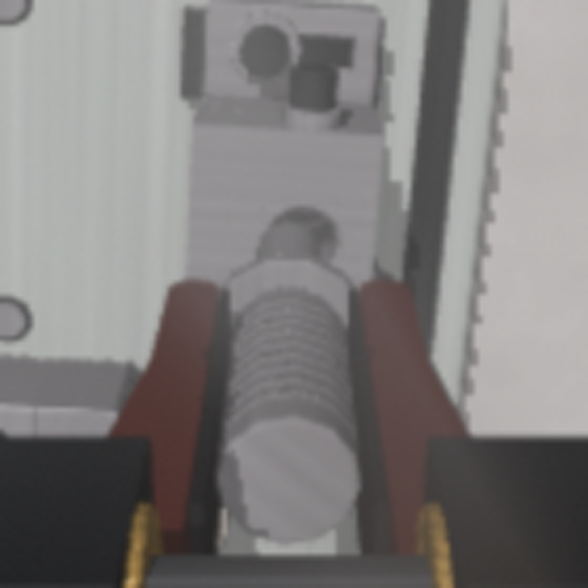

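```bash
cat >> h.py <<'E'
def ov(w,tcp,R,H,name,x0,y0,x1,y1,s,px=-1.1,N=125.6,hz=53):
    img=cv2.resize(w['color'][y0:y1,x0:x1],None,fx=s,fy=s,interpolation=cv2.INTER_CUBIC)
    raw=img.copy()
    a=np.linspace(0,2*np.pi,80)
    def C(fn,r,col):
        pts=np.array([proj(w,fn(r*np.cos(t),r*np.sin(t))) for t in a]);pts=((pts-[x0,y0])*s+s/2).astype(np.int32);cv2.polylines(img,[pts],True,col,1,cv2.LINE_AA)
    C(lambda i,j:[H[0]+i,H[1]+j,hz],6.75,(0,0,255))
    C(lambda i,j:tcp+R@np.array([px+i,j,N]),5,(0,255,0))
    C(lambda i,j:tcp+R@np.array([px+i,j,N-40.5]),13,(255,0,0))
    cv2.imwrite(name,np.hstack([raw,img]))
E
python3 - <<'E'
from h import *
w=load('wrist');o,R=st()
ov(w,o['ee_pos'],R,[658.4,-9.4],'pics/w16o.png',225,160,295,240,5.5)
E
```

```text
t 21.25 tcp [656.252  -6.64  188.896] F [-0.759 -0.431  0.187] w 17.3 q [-0.028  0.604  1.623  0.     0.917 -0.034]
toolx [-0.006  1.     0.   ] tooly [ 1.     0.006 -0.002]
```

View pics/w16o.png

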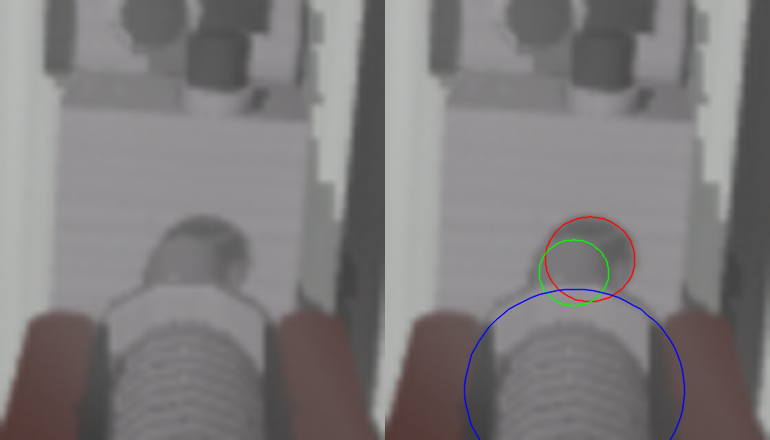

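Emit:
send_rows(rows=[[-0.0012, 0.002, 0.003, 0.006, -1], [0, 0, 0.003, 0, -1], [0, 0, 0, 0, -1], [0, 0, 0, 0, -1]])

```text
t: 21.65
ee_pos: [659.6, -8.0, 183.7]
orientation: [-2.221, -2.221, 0.0]
ft_force: [-0.0, 0.8, 0.4]
width: 17.5
```

```bash
python3 - <<'E'
from h import *
w=grab('wrist');o,R=st()
ov(w,o['ee_pos'],R,[658.4,-9.4],'pics/w17o.png',225,160,295,240,5.5)
E
```

```text
t 21.7 tcp [659.763  -8.023 183.775] F [-0.14  -0.02  -1.162] w 17.3 q [-0.03   0.615  1.618  0.     0.909 -0.03 ]
toolx [0. 1. 0.] tooly [ 1. -0.  0.]
```

View pics/w17o.png

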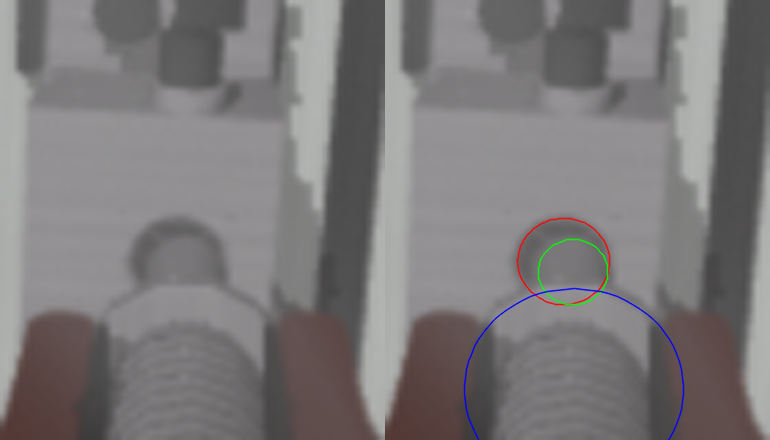

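Emit:
send_rows(rows=[[0, -0.0014, 0.0015, 0, -1], [0, 0, 0.0005, 0, -1], [0, 0, 0, 0, -1]])

```text
t: 22.0
ee_pos: [658.3, -8.0, 181.6]
orientation: [-2.221, -2.221, 0.0]
ft_force: [-0.2, 0.0, -1.5]
width: 17.7
```

```bash
python3 - <<'E'
from h import *
w=grab('wrist');o,R=st()
ov(w,o['ee_pos'],R,[658.4,-9.4],'pics/w18o.png',235,180,285,235,7.5)
E
```

```text
t 22.05 tcp [658.398  -7.998 181.628] F [ 0.9   -0.278 -0.563] w 17.2 q [-0.03   0.616  1.622 -0.     0.904 -0.03 ]
toolx [-0.  1.  0.] tooly [ 1.  0. -0.]
```

View pics/w18o.png

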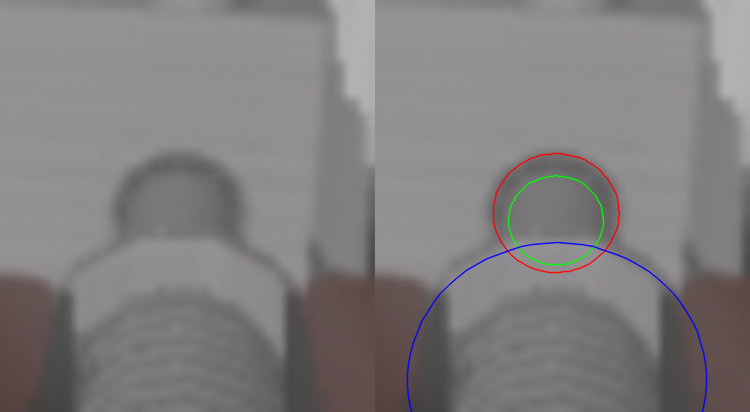

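Emit:
send_rows(rows=[[0, 0, 0.001, 0, -1], [0, 0, 0.001, 0, -1], [0, 0, 0.001, 0, -1], [0, 0, 0, 0, -1]])

```text
t: 22.45
ee_pos: [658.4, -8.1, 178.5]
orientation: [-2.221, -2.221, 0.0]
ft_force: [0.7, 0.1, -0.5]
width: 17.4
```

Emit:
send_rows(rows=[[0, 0, 0.001, 0, -1], [0, 0, 0, 0, -1]])

```text
t: 22.65
ee_pos: [658.5, -8.1, 177.6]
orientation: [2.221, 2.221, -0.0]
ft_force: [0.9, -1.1, -1.4]
width: 18.1
```

Emit:
send_rows(rows=[[0, 0, 0.001, 0, -1], [0, 0, 0, 0, -1]])

```text
t: 22.85
ee_pos: [658.4, -8.1, 176.6]
orientation: [2.221, 2.221, -0.0]
ft_force: [0.2, -0.8, -1.2]
width: 17.8
```

Emit:
send_rows(rows=[[0, 0, 0.001, 0, -1], [0, 0, 0.001, 0, -1], [0, 0, 0, 0, -1]])

```text
t: 23.15
ee_pos: [658.6, -8.1, 174.8]
orientation: [2.221, 2.221, 0.0]
ft_force: [-0.8, -1.5, 1.5]
width: 17.3
```

Emit:
send_rows(rows=[[0, 0, 0.001, 0, -1], [0, 0, 0.001, 0, -1], [0, 0, 0, 0, -1]])

```text
t: 23.45
ee_pos: [658.8, -8.2, 174.0]
orientation: [2.221, 2.221, 0.001]
ft_force: [-2.5, -1.3, 9.2]
width: 17.0
```

Emit:
send_rows(rows=[[0, 0, 0.001, 0, -1], [0, 0, 0.001, 0, -1], [0, 0, 0, 0, -1]])

```text
t: 23.75
ee_pos: [659.1, -8.8, 171.3]
orientation: [2.219, 2.22, 0.001]
ft_force: [1.7, -5.2, 1.1]
width: 17.4
```

Emit:
send_rows(rows=[[-0.0008, 0.0003, 0, 0, -1], [0, 0, 0.001, 0, -1], [0, 0, 0, 0, -1]])

```text
t: 24.05
ee_pos: [658.8, -9.4, 169.3]
orientation: [2.221, 2.221, -0.001]
ft_force: [0.8, -5.1, -2.6]
width: 17.5
```

Emit:
send_rows(rows=[[0, 0, 0.001, 0, -1], [0, 0, 0.001, 0, -1], [0, 0, 0, 0, -1]])

```text
t: 24.35
ee_pos: [658.6, -9.3, 167.1]
orientation: [2.221, 2.221, -0.001]
ft_force: [1.5, -4.9, -2.5]
width: 17.5
```

Emit:
send_rows(rows=[[0, 0, 0.001, 0, -1], [0, 0, 0.001, 0, -1], [0, 0, 0, 0, -1]])

```text
t: 24.65
ee_pos: [658.4, -9.3, 165.0]
orientation: [-2.221, -2.222, 0.002]
ft_force: [0.2, -5.5, -2.8]
width: 17.5
```

Emit:
send_rows(rows=[[0, 0, 0.001, 0, -1], [0, 0, 0.001, 0, -1], [0, 0, 0, 0, -1]])

```text
t: 24.95
ee_pos: [658.5, -9.3, 163.2]
orientation: [2.221, 2.222, -0.002]
ft_force: [0.6, -5.7, -1.8]
width: 17.4
```

Emit:
send_rows(rows=[[0, 0, 0.001, 0, -1], [0, 0, 0.001, 0, -1], [0, 0, 0, 0, -1]])

```text
t: 25.25
ee_pos: [658.4, -9.3, 161.1]
orientation: [-2.221, -2.222, 0.002]
ft_force: [1.0, -5.6, -3.6]
width: 17.3
```

```bash
python3 - <<'E'
from h import *
w=grab('wrist');o,R=st();print(o['moment'])
ov(w,o['ee_pos'],R,[658.4,-9.4],'pics/w19o.png',215,160,305,250,4.4)
E
```

```text
t 25.3 tcp [658.421  -9.28  161.012] F [ 1.846 -5.02  -2.716] w 17.3 q [-0.032  0.644  1.628 -0.001  0.87  -0.031]
toolx [-0.     1.    -0.001] tooly [ 1.     0.    -0.001]
[-1.233 -0.092 -0.041]
```

View pics/w19o.png

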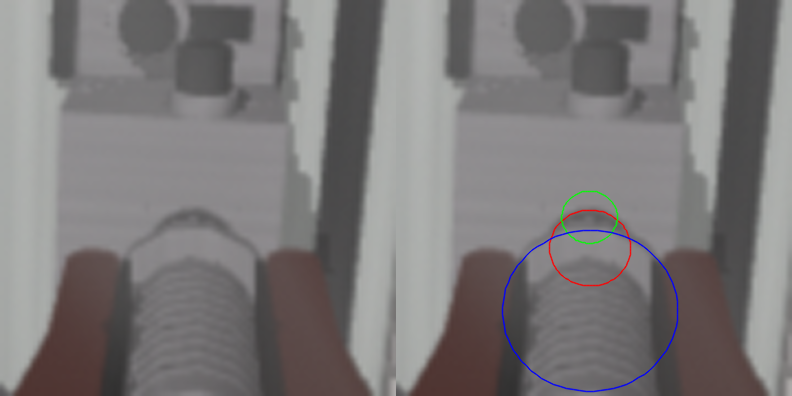

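Emit:
send_rows(rows=[[0, 0, 0.0015, 0, -1], [0, 0, 0.0015, 0, -1], [0, 0, 0, 0, -1]])

```text
t: 25.6
ee_pos: [658.3, -9.3, 158.0]
orientation: [-2.221, -2.221, 0.002]
ft_force: [-0.5, -5.5, -2.5]
width: 17.6
```

Emit:
send_rows(rows=[[0, 0, 0.0015, 0, -1], [0, 0, 0.0015, 0, -1], [0, 0, 0, 0, -1]])

```text
t: 25.9
ee_pos: [658.2, -9.3, 155.0]
orientation: [-2.221, -2.221, 0.002]
ft_force: [-0.1, -5.1, -1.0]
width: 17.4
```

Emit:
send_rows(rows=[[0, 0, 0.0015, 0, -1], [0, 0, 0.0015, 0, -1], [0, 0, 0, 0, -1]])

```text
t: 26.2
ee_pos: [658.3, -9.3, 152.0]
orientation: [-2.221, -2.221, 0.002]
ft_force: [0.4, -5.9, -1.7]
width: 17.7
```

Emit:
send_rows(rows=[[0, 0, 0.001, 0, -1], [0, 0, 0.001, 0, -1], [0, 0, 0, 0, -1]])

```text
t: 26.5
ee_pos: [658.2, -9.3, 150.1]
orientation: [-2.221, -2.221, 0.002]
ft_force: [-0.2, -5.4, -0.9]
width: 17.6
```

Emit:
send_rows(rows=[[0, 0, 0.001, 0, -1], [0, 0, 0.001, 0, -1], [0, 0, 0, 0, -1]])

```text
t: 26.8
ee_pos: [658.3, -9.3, 148.0]
orientation: [-2.221, -2.221, 0.002]
ft_force: [1.2, -5.7, -3.9]
width: 17.6
```

Emit:
send_rows(rows=[[0, 0, 0.001, 0, -1], [0, 0, 0.001, 0, -1], [0, 0, 0, 0, -1]])

```text
t: 27.1
ee_pos: [658.4, -9.3, 146.1]
orientation: [-2.221, -2.221, 0.002]
ft_force: [0.9, -5.9, -1.8]
width: 17.4
```

Emit:
send_rows(rows=[[0, 0, 0.001, 0, -1], [0, 0, 0.001, 0, -1], [0, 0, 0, 0, -1]])

```text
t: 27.4
ee_pos: [658.3, -9.0, 143.9]
orientation: [-2.221, -2.221, 0.001]
ft_force: [0.5, -4.8, -2.8]
width: 17.2
```

Emit:
send_rows(rows=[[0, 0, 0.001, 0, -1], [0, 0, 0.0005, 0, -1], [0, 0, 0, 0, -1]])

```text
t: 27.7
ee_pos: [658.5, -8.8, 143.0]
orientation: [-2.221, -2.221, 0.001]
ft_force: [0.3, -4.0, -0.6]
width: 18.0
```

Emit:
send_rows(rows=[[0, 0, 0.0007, 0, -1], [0, 0, 0.0003, 0, -1], [0, 0, 0, 0, -1]])

```text
t: 28.0
ee_pos: [658.8, -8.8, 142.1]
orientation: [2.221, 2.221, -0.0]
ft_force: [-1.0, -5.3, -0.5]
width: 17.5
```

Emit:
send_rows(rows=[[0, 0, 0.0005, 0, -1], [0, 0, 0.0005, 0, -1], [0, 0, 0, 0, -1]])

```text
t: 28.3
ee_pos: [658.8, -8.8, 142.1]
orientation: [2.221, 2.221, 0.0]
ft_force: [-3.4, -4.7, 6.4]
width: 17.6
```

Emit:
send_rows(rows=[[0, 0, 0.0005, 0, -1], [0, 0, 0.0005, 0, -1], [0, 0, 0, 0, -1]])

```text
t: 28.6
ee_pos: [658.8, -8.9, 142.0]
orientation: [2.221, 2.221, 0.0]
ft_force: [-6.3, -4.5, 12.9]
width: 17.5
```

Emit:
send_rows(rows=[[0, 0, -0.001, 0, -1], [0, 0, 0, 0, -0.1], [0, 0, 0, 0, -0.1], [0, 0, 0, 0, -0.1], [0, 0, 0, 0, -0.1]])

```text
t: 29.1
ee_pos: [658.8, -8.4, 141.0]
orientation: [-2.221, -2.221, -0.0]
ft_force: [0.7, 0.5, -0.1]
width: 39.2
```

Emit:
send_rows(rows=[[0, 0, -0.02, 0, -0.1], [0, 0, -0.035, 0, -0.1], [0, 0, -0.035, 0, -0.1], [-0.04, 0, 0, 0, -0.1], [-0.03, 0, 0, 0, -0.1]])

```text
t: 29.6
ee_pos: [659.5, -79.3, 232.9]
orientation: [2.218, 2.221, 0.003]
ft_force: [0.1, 1.0, 0.3]
width: 39.7
```

```bash
python3 - <<'E'
from h import *
w=grab('wrist');o,R=st()
cv2.imwrite('pics/w20.png',w['color'])
t=grab('top');c=t['color'][95:180,195:300];cv2.imwrite('pics/t20z.png',cv2.resize(c,None,fx=7,fy=7,interpolation=cv2.INTER_CUBIC))
s=grab('scene');c=s['color'][170:270,240:370];cv2.imwrite('pics/s20z.png',cv2.resize(c,None,fx=6,fy=6,interpolation=cv2.INTER_CUBIC))
E
```

```text
t 29.65 tcp [659.072 -83.519 232.128] F [ 0.652 -3.392 -0.207] w 39.4 q [-0.143  0.559  1.586 -0.002  0.995 -0.141]
toolx [ 0.001  1.    -0.002] tooly [ 1.    -0.001  0.002]
```

View pics/w20.png

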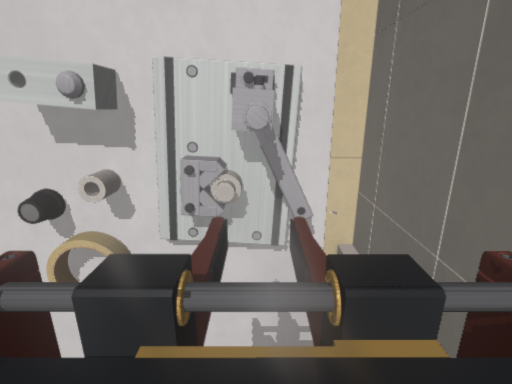

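View pics/s20z.png

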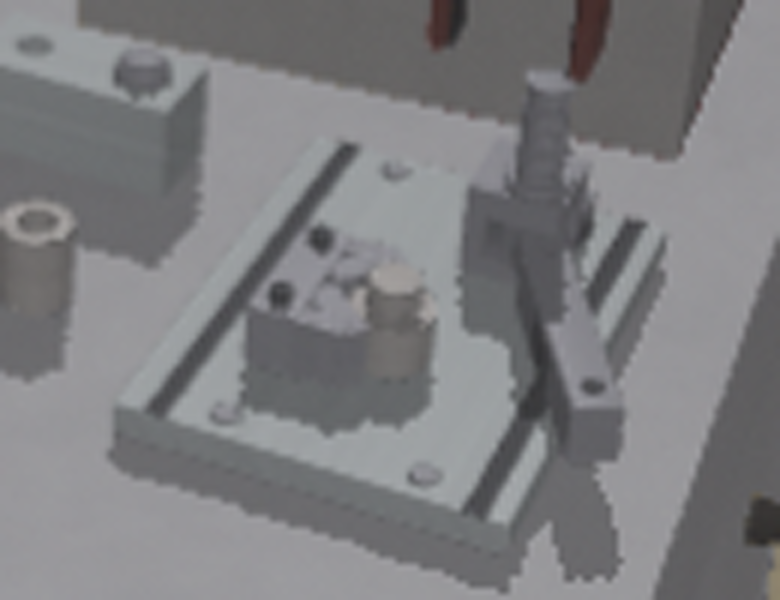

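Emit:
send_rows(rows=[[-0.008, 0.043, 0, 0, -1], [-0.008, 0.043, 0, 0, -1], [0, 0, 0.03, 0.07, -1], [0, 0, 0.03, 0, -1], [0, 0, 0.03, 0, -1]])

```text
t: 30.25
ee_pos: [744.9, -93.4, 139.6]
orientation: [-2.297, -2.143, -0.0]
ft_force: [0.2, -0.5, -0.1]
width: 2.6
```

```bash
python3 - <<'E'
from h import *
w=load('wrist');W=cloud(w);print('pin top z',np.nanmedian(W[113:120,255:262,2]))
t=load('top');
b=atz(w,225.5,189,48);print('blank',b)
togo([745,-100,104],-4)
w=grab('wrist');cv2.imwrite('pics/w21.png',w['color'])
E
```

```text
pin top z 98.92974059422401
blank [627.32485788 -81.34642329  48.        ]
t 30.25 tcp [744.881 -93.352 139.628] F [ 0.192 -0.488 -0.113] w 2.6 q [-0.141  0.785  1.397  0.001  0.96  -0.072]
toolx [0.069 0.998 0.   ] tooly [ 0.998 -0.069 -0.   ]
shift [-0.007  0.001  0.036]
cur yaw -3.96961166846238 turn rad 0.0005303764395191445
```

View pics/w21.png

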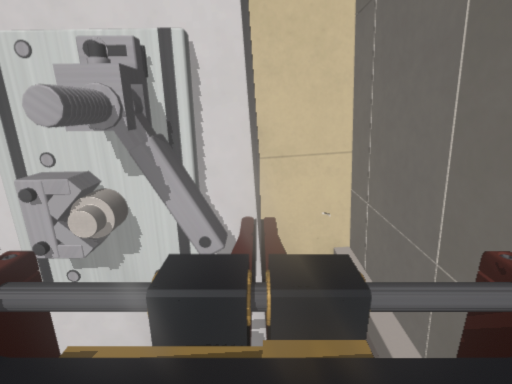

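View pics/t20z.png

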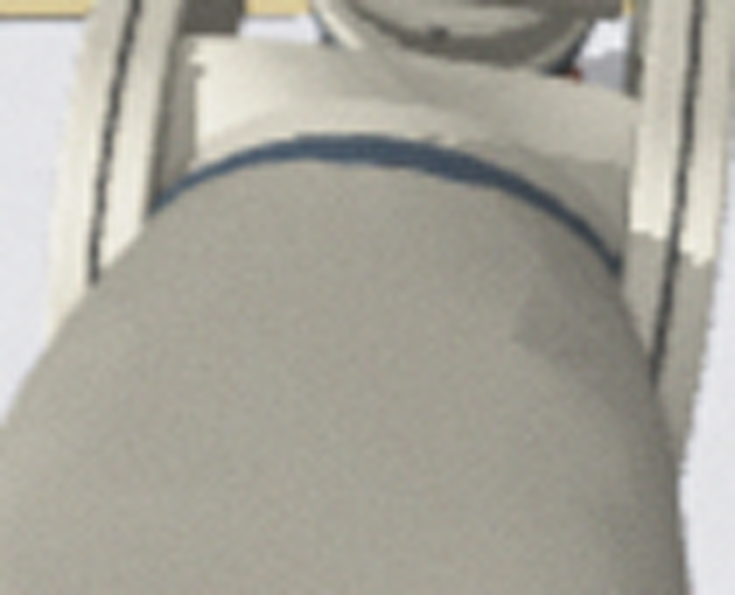

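Emit:
send_rows(rows=[[-0.006, 0, 0.015, 0, -1], [0, 0, 0.015, 0, -1], [0, 0, 0.006, 0, -1], [0, -0.008, 0, 0, -1], [0, 0, 0, 0, -1]])

```text
t: 30.8
ee_pos: [735.6, -100.2, 105.7]
orientation: [-2.298, -2.142, 0.0]
ft_force: [0.0, -1.0, -0.3]
width: 0.5
```

Emit:
send_rows(rows=[[0, -0.004, 0, 0, -1], [0, -0.004, 0, 0, -1], [0, -0.004, 0, 0, -1], [0, 0, 0, 0, -1]])

```text
t: 31.2
ee_pos: [724.1, -99.4, 105.6]
orientation: [2.298, 2.142, 0.0]
ft_force: [-0.0, 0.7, 0.2]
width: 0.5
```

Emit:
send_rows(rows=[[0, -0.004, 0, 0, -1], [0, -0.004, 0, 0, -1], [0, -0.004, 0, 0, -1], [0, 0, 0, 0, -1]])

```text
t: 31.6
ee_pos: [711.7, -98.5, 105.0]
orientation: [-2.297, -2.142, 0.001]
ft_force: [0.5, 0.3, -0.4]
width: 0.3
```

```bash
python3 - <<'E'
from h import *
w=grab('wrist');cv2.imwrite('pics/w22.png',w['color']);st()
E
```

```text
t 31.65 tcp [711.921 -98.536 105.069] F [-0.028 -0.184 -0.212] w 0.5 q [-0.154  0.791  1.487  0.     0.865 -0.084]
toolx [0.07  0.998 0.   ] tooly [ 0.998 -0.07  -0.001]
```

View pics/w22.png

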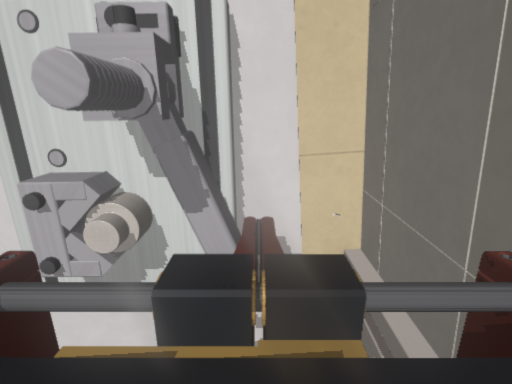

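Emit:
send_rows(rows=[[0, -0.003, 0, 0, -1], [0, -0.003, 0, 0, -1], [0, -0.003, 0, 0, -1], [0, 0, 0, 0, -1]])

```text
t: 32.05
ee_pos: [702.9, -97.9, 105.1]
orientation: [-2.298, -2.142, 0.001]
ft_force: [-0.1, -0.5, 1.1]
width: 0.2
```

Emit:
send_rows(rows=[[0, -0.003, 0, 0, -1], [0, -0.003, 0, 0, -1], [0, -0.003, 0, 0, -1], [0, 0, 0, 0, -1]])

```text
t: 32.45
ee_pos: [693.9, -97.3, 105.1]
orientation: [-2.298, -2.142, 0.001]
ft_force: [0.6, -0.2, 0.4]
width: 0.4
```

```bash
python3 - <<'E'
from h import *
w=grab('wrist');cv2.imwrite('pics/w23.png',w['color']);st()
E
```

```text
t 32.5 tcp [694.046 -97.274 105.12 ] F [0.085 0.143 0.319] w 0.6 q [-0.156  0.77   1.533  0.     0.839 -0.086]
toolx [0.07  0.998 0.   ] tooly [ 0.998 -0.07  -0.001]
```

View pics/w23.png

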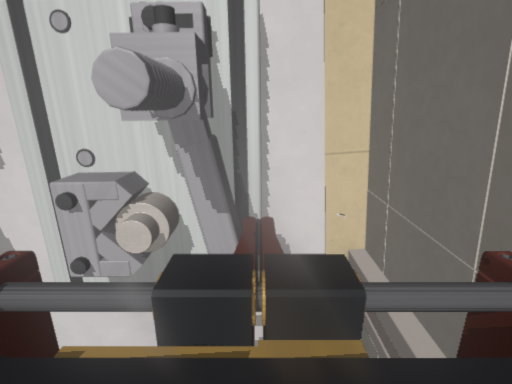

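Emit:
send_rows(rows=[[0, -0.003, 0, 0, -1], [0, -0.003, 0, 0, -1], [0, -0.003, 0, 0, -1], [0, 0, 0, 0, -1]])

```text
t: 32.9
ee_pos: [684.9, -96.6, 105.1]
orientation: [-2.298, -2.142, 0.001]
ft_force: [-0.3, 0.3, 0.1]
width: 0.5
```

Emit:
send_rows(rows=[[0, -0.002, 0, 0, -1], [0, -0.002, 0, 0, -1], [0, 0, 0, 0, -1]])

```text
t: 33.2
ee_pos: [681.2, -96.4, 105.2]
orientation: [-2.298, -2.142, 0.0]
ft_force: [0.0, -0.3, -0.0]
width: 0.3
```

Emit:
send_rows(rows=[[0, -0.001, 0, 0, -1], [0, -0.001, 0, 0, -1], [0, 0, 0, 0, -1]])

```text
t: 33.5
ee_pos: [679.4, -96.2, 105.2]
orientation: [-2.298, -2.142, 0.0]
ft_force: [0.5, 0.2, -0.8]
width: 0.8
```

```bash
python3 - <<'E'
from h import *
w=grab('wrist');cv2.imwrite('pics/w24.png',w['color']);st()
E
```

```text
t 33.55 tcp [679.381 -96.241 105.163] F [ 0.67  -0.158  0.379] w 0.7 q [-0.158  0.754  1.57   0.     0.818 -0.088]
toolx [0.07  0.998 0.   ] tooly [ 0.998 -0.07  -0.   ]
```

View pics/w24.png

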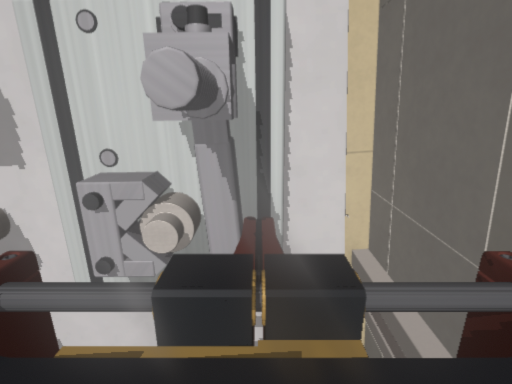

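Emit:
send_rows(rows=[[0, -0.002, 0, 0, -1], [0, -0.002, 0, 0, -1], [0, 0, 0, 0, -1]])

```text
t: 33.85
ee_pos: [675.1, -95.9, 105.1]
orientation: [-2.298, -2.142, 0.0]
ft_force: [-0.6, 0.4, -0.9]
width: 0.5
```

Emit:
send_rows(rows=[[0, -0.001, 0, 0, -1], [0, -0.001, 0, 0, -1], [0, 0, 0, 0, -1]])

```text
t: 34.15
ee_pos: [673.4, -95.8, 105.2]
orientation: [-2.298, -2.142, 0.0]
ft_force: [-0.5, -0.9, -0.5]
width: 0.2
```

Emit:
send_rows(rows=[[0, -0.001, 0, 0, -1], [0, -0.001, 0, 0, -1], [0, 0, 0, 0, -1]])

```text
t: 34.45
ee_pos: [671.4, -95.8, 105.2]
orientation: [2.298, 2.142, 0.0]
ft_force: [0.7, -0.2, -0.6]
width: 0.3
```

```bash
python3 - <<'E'
from h import *
w=grab('wrist');cv2.imwrite('pics/w25.png',w['color']);st()
E
```

```text
t 34.5 tcp [671.445 -95.711 105.197] F [ 1.051 -0.878  0.627] w 0.3 q [-0.159  0.745  1.59  -0.     0.807 -0.089]
toolx [ 0.07   0.998 -0.   ] tooly [ 0.998 -0.07  -0.   ]
```

View pics/w25.png

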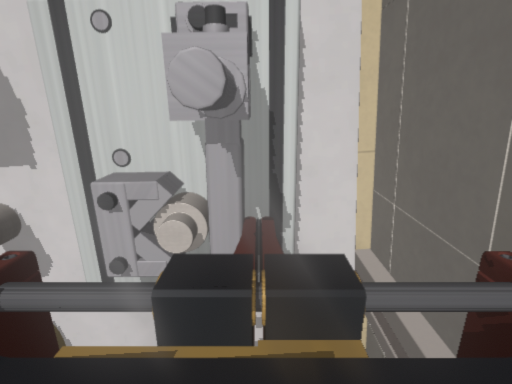

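Emit:
send_rows(rows=[[0, -0.001, 0, 0, -1], [0, 0, 0, 0, -1]])

```text
t: 34.7
ee_pos: [670.5, -95.6, 105.2]
orientation: [2.298, 2.142, 0.0]
ft_force: [0.6, -0.9, 0.0]
width: 0.6
```

Emit:
send_rows(rows=[[0, -0.001, 0, 0, -1], [0, 0, 0, 0, -1]])

```text
t: 34.9
ee_pos: [669.6, -95.7, 105.3]
orientation: [2.298, 2.142, 0.0]
ft_force: [1.2, -0.8, 0.3]
width: 0.6
```

Emit:
send_rows(rows=[[0, -0.001, 0, 0, -1], [0, 0, 0, 0, -1]])

```text
t: 35.1
ee_pos: [669.1, -95.7, 105.5]
orientation: [2.297, 2.141, 0.002]
ft_force: [2.8, -1.3, 0.7]
width: 0.5
```

```bash
python3 - <<'E'
from h import *
w=grab('wrist');c=w['color'][60:260,80:300];cv2.imwrite('pics/w26.png',cv2.resize(c,None,fx=3,fy=3));st()
E
```

```text
t 35.15 tcp [669.07  -95.664 105.504] F [ 2.961 -1.96   0.153] w 0.5 q [-0.16   0.742  1.597 -0.     0.802 -0.089]
toolx [ 0.07   0.998 -0.   ] tooly [ 0.998 -0.07   0.002]
```

View pics/w26.png

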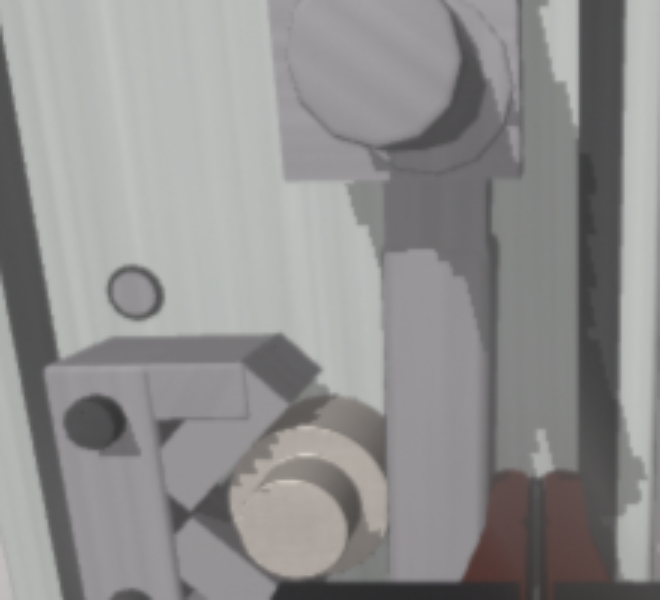

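Emit:
send_rows(rows=[[0, -0.0008, 0, 0, -1], [0, 0, 0, 0, -1]])

```text
t: 35.35
ee_pos: [668.8, -95.7, 105.7]
orientation: [2.296, 2.141, 0.003]
ft_force: [5.1, -1.9, 1.1]
width: 0.3
```

Emit:
send_rows(rows=[[0, -0.0008, 0, 0, -1], [0, 0, 0, 0, -1]])

```text
t: 35.55
ee_pos: [668.6, -95.7, 105.9]
orientation: [2.295, 2.14, 0.004]
ft_force: [7.6, -2.4, -1.0]
width: 0.2
```

Emit:
send_rows(rows=[[0, 0.002, 0, 0, -1], [0, 0.002, 0, 0, -1], [0, 0.01, 0, 0, -1], [0, 0.03, 0, 0, -1], [0, 0.03, -0.02, 0, -1]])

```text
t: 36.05
ee_pos: [739.3, -100.0, 122.1]
orientation: [-2.294, -2.138, 0.007]
ft_force: [0.4, -0.6, -0.5]
width: 0.3
```

Emit:
send_rows(rows=[[0, 0, -0.035, 0, -1], [0, 0, -0.035, 0, -1], [-0.03, 0, -0.03, 0, -1], [-0.03, 0, 0, 0, -1], [0, 0, 0, 0, -1]])

```text
t: 36.55
ee_pos: [736.6, -163.6, 226.4]
orientation: [2.3, 2.138, 0.0]
ft_force: [0.3, -0.6, -0.6]
width: 0.3
```

```bash
python3 - <<'E'
from h import *
st()
w=grab('wrist');cv2.imwrite('pics/w27.png',w['color'])
s=grab('scene');c=s['color'][170:270,240:370];cv2.imwrite('pics/s27z.png',cv2.resize(c,None,fx=6,fy=6,interpolation=cv2.INTER_CUBIC))
E
```

```text
t 36.55 tcp [ 736.645 -163.593  226.405] F [ 0.335 -0.551 -0.569] w 0.3 q [-0.234  0.69   1.356 -0.001  1.094 -0.161]
toolx [ 0.073  0.997 -0.001] tooly [ 0.997 -0.073  0.001]
```

View pics/w27.png

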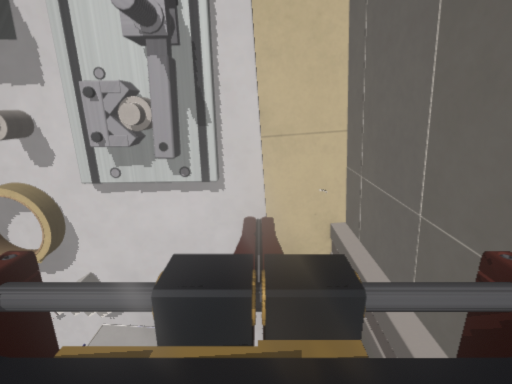

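View pics/s27z.png

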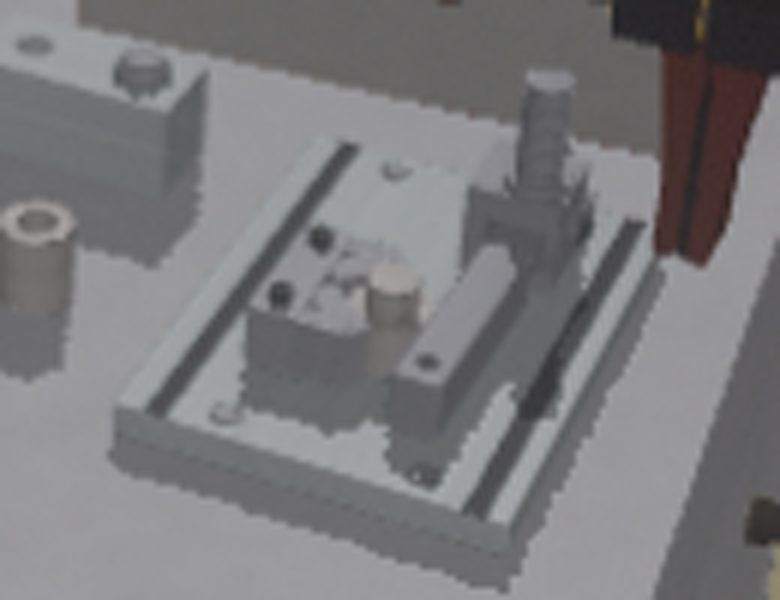

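```bash
python3 - <<'E'
from h import *
w=load('wrist');c=w['color'][0:180,60:230];cv2.imwrite('pics/w27z.png',cv2.resize(c,None,fx=3.3,fy=3.3,interpolation=cv2.INTER_CUBIC))
W=cloud(w);print('pin top',np.nanmedian(W[8:15,140:152,2]),'blank top',np.nanmedian(W[111:116,127:133,2]),'jaw top',np.nanmedian(W[100:130,160:164,2]))
# jaw edges in plate frame relative to H
e=atz(w,163,147,39);H=np.array([658.2,-9.1,39]);d=e-H;print('hole rel',d@ex,d@ey)
b=atz(w,129.5,113.5,48);d=b-H;print('blank rel',d@ex,d@ey)
E
```

```text
pin top 78.66017753009828 blank top 47.5285270753326 jaw top 38.634861813776595
hole rel 108.93195685101497 -2.7247518734511798
blank rel 77.43110082305152 -26.844560040978017
```

View pics/w27z.png

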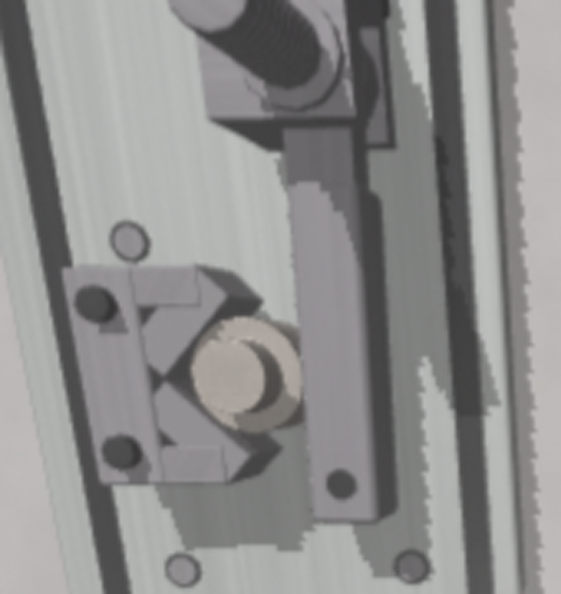

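```bash
python3 - <<'E'
from h import *
w=load('wrist');W=cloud(w);print('pin top',np.nanmedian(W[0:5,120:128,2]))
print(ctrl.close_job())
E
```

```text
pin top 98.73037177965105
the job is handed in; nothing more can be done
None
```

I fitted the jaw, pushed the pin home and swung the jaw shut on the blank. I handed the job in at about 36.6 s of the 72 s allowed; it gave no verdict.

- **Jaw:** I laid it flat on the plate and slid its eye in until both back walls pushed back with about 6 N, then let go.
- **Pin:** I pushed it down until it stopped at 13 N with the shoulder on the upper knuckle. The top of the pin reads 98.7 to 98.9 mm against 99 expected.
- **Closing:** I swung the jaw with closed fingers from behind until it met the blank at about 7.6 N, then backed off and moved clear.
- **Last checks:** The final pictures show the jaw face against the blank, with no gap that I can see. The blank still stands in the V nest (its top reads 47.5 mm against 48), and the gripper touches nothing.

**Disagreements:**
- The hinge axis from the pictures and the one found by touch differed by about 1 mm. The pin still went in without being forced.
- Apart from about 9 N near the start, I did not see the steady upward drag on the pin that the task describes; a sideways push of about 5 N showed instead.
- By the pictures the closed jaw stands about 1.5° past the plate's x axis. That is within measuring error, and its contact with the blank was felt.

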